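# Twist the slack stool leg home in its tapered mortise

## Robot

A 6-joint arm with a two-finger parallel gripper is mounted at the origin on the work surface. World frame = base frame: x ahead of the robot, y to its left, z up, the work surface at z = 0. Lengths are in m, angles in rad, forces in N, time in s.
With the tool pointing down it reaches from about 0.35 to 0.925 m from the base axis. Payload 6.4 kg.
Tool frame: the origin (TCP) lies midway between the tips of the shut fingers; the grasp point (between the pads) lies 19 mm behind it; x points along the fingers, y is the direction in which the jaws open and shut, and the axes are right-handed (so a half turn about x gives the same grasp; the last joint's range is limited). The gripper opens to 94 mm and grips with 3 to 60 N. Pads are 16 mm wide; open, the fingers measure 119 mm over their backs; the gripper's body (75 mm by 177 mm) begins 78 mm behind the grasp point.
Start: joints at [-1.46, 0.245, 1.558, -0, 1.339, -0.174], TCP at [0.183, -0.624, 0.205] pointing down, gripper open.
Joint ranges: [-3.13, 3.13], [-1.02, 2.26], [0.13, 2.54], [-0.95, 4.09], [0.21, 2.88], [-2.74, 2.74]. Speed limits (rad/s): [2.57, 2.57, 3.14, 3.14, 3.14, 3.14].

## Interface

Orientations are given as [roll, pitch, yaw] about the fixed x, y, z axes, in that order (R = Rz(yaw) Ry(pitch) Rx(roll)).
In Python, from plant import manip gives the robot as it stands. The module is installed in compiled form; this text tells all that it offers.
- The arm moves only by the tool jog_arm, never from a script. Its argument "increments" is a list of rows, each a list of 4 numbers: the shift along the tool's x, y, z in m, then the turn about the tool's x in degrees. In form: [[dx, dy, dz, turn], ...]. A call has 1 to 8 rows; each row shifts and turns the pose as measured when the row begins, along the tool's axes as they then stand; what a row does not reach is not made up. A row lasts 1/8 s, in which the tool goes at most 62.5 mm and 10.7 degrees, less where a joint would pass 70% of its speed; a pose out of reach is approached as far as the arm can. A call with a gripper value outside its range is refused whole. "jaw" is the gripper command: -1 is fully open, 1 is shut, values between are in proportion, set as the call begins (left out, the last holds). The fingers move at their own pace and stop on an object; "newtons" is the grip in N (left out, the last holds). Time passes only in rows, so rows that do not move let the fingers close. It gives the time, the measured TCP pose, the force and the opening at its end, in the units of the state.
- manip.read_state(): the state, without advancing time (a new reading comes with each control period).
- manip.read_camera(name): name is "scene" or "top" or "wrist"; returns a dict with "image" (480x640x3 uint8, blue, green, red), "fx", "fy", "cx", "cy" (pixels), "extrinsics" (4x4, takes a point from camera to world coordinates). Camera axes: x right, y down, z forward; pixel columns grow to the right and rows downward; lengths in m; the calibration is good to about 2 mm. The wrist camera is an equidistant fisheye: a pixel r from the principal point sees the ray r / f radians off the axis. A picture is of the moment at which its call begins. There is no depth.
- manip.hand_in(): hands the job in, once; it reports no verdict.
The state is a dict: "time": time; "joints": joint angles; "qvel": joint speeds; "tau": joint torques, N m; "eef_pos": TCP position; "eef_rot": TCP orientation; "ft_force": force on the tool from outside, world axes, zero at the start; "torque": the same for the moment, N m; "gripper_width": opening from 0.0 (shut) to 1.0 (fully open).
Only numpy, scipy, OpenCV 4.12 (cv2) and the standard library are available. Lean on these libraries where they do the work, as an engineer would, in place of code of your own. Each camera call takes 0.05 s, during which the arm holds its last target.

## Task

One leg of the upturned shoe stool is standing slack in its tapered hole. Press it home with a twist, turning it to and fro as you push and not ramming it straight in, until it is wedged tight with its foot as high as the other two feet and its slant-cut foot face lying level like theirs. Then let go of it, and leave everything else on the shelf where it is.

Things in the scene. Friction and masses are not known exactly. Their poses are not given: they have to be found in the camera images.
- leg: the slack stool leg, plain beech, 189 mm long, 0.12 kg, leaning outward 25 degrees from vertical in the mortise. Origin at its middle, z along it to the foot. From 34.5 mm below the origin up to the foot it is a straight octagon, 38 mm across flats; flats face its +x, +y and every 45 degrees between. Take it there, coming along the leg from the foot end. It has no thread and turns either way
- tenon_tip (a point): the slack leg's lower end, 94.5 mm below its origin: a round tenon 46 mm long, tapering to 17 mm diameter at this tip (0.08 mm of radius per mm of length). It stands about 8 mm short of home at the start. It stays by friction where it is left and does not spring back
- foot_a (a point): the centre of the slack leg's foot face, 94.5 mm above its origin. The foot is cut slanting at 25 degrees: the face looks along the leg's z leaned 25 degrees towards the leg's x (highest edge 9 mm up, on the -x side). z of this point is square to the face: straight up when level. At the start the leg is turned 1 to 3.14 rad, either way, from where it is level
- mortise: the tapered hole for the slack leg in the underside of the fixed wooden seat. Origin at the middle of its mouth, 60 mm above the shelf; z runs out along the hole's axis, leaning 25 degrees from vertical, outward from the seat; x points to the seat's centre and rises 25 degrees. With the leg home its tip is 38 mm down this axis, its z along this z and its x along this x
- leg_home (a point): where the slack leg's origin is when it is home: on the mortise's axis, 56.5 mm out from the mouth. Pushed straight the taper binds and needs some 50 N; while the leg is being turned slowly, to and fro about its axis, 15 to 22 N along the axis works it in, against up to 0.5 N m of turning moment near home, so hold it firmly across two flats
- foot_b (a point): the centre of the foot face of the second leg, fixed and already home; its height above the shelf (197 mm) is the one to match
- foot_c (a point): the same for the third leg, fixed and already home
- wax: a round cake of wax, 64 mm across and 22 mm high, lying on the upturned seat; bystander; leave it where it stands. Origin at the centre of its underside.
- deep_socket: a green steel deep socket, 33 mm across and 80 mm high, standing on the jig board's corner near the slack leg; bystander; leave it where it stands. Origin at the centre of its underside.
- stud_installer: a blue aluminium wheel stud installer, 52 mm across and 57 mm high, standing on the jig board's other corner near the slack leg; bystander; leave it where it stands. Origin at the centre of its underside.
- canister: a clear plastic canister with a white screw top, 96 mm across and 127 mm high; bystander; leave it where it stands. Origin at the centre of its underside.
- saucer: a white ceramic saucer, 148 mm across and 20 mm high; bystander; leave it where it stands. Origin at the centre of its underside.
There are look-alikes about, which are no part of the job. What is shaped like the leg but purple is not meant.

How it is judged:
On the way:
1. the leg is turned while it is being pressed in: it is turning (over 0.08 rad/s) while its tenon is between 32 and 35 mm deep, short of home (z of leg in the frame of mortise between 0.0595 and 0.0625 m and angular speed of leg above 0.08 rad/s), for 0.1 s.
At the end, for the whole second after the job is handed in: the slack leg is in its mortise, wedged so that the hole bears on it with over 40 N, at rest, the centre of its foot within 2.5 mm of the height of the other two feet (197 mm) and its foot face level within 3.7 degrees (height (world z) of foot_a between 0.1944 and 0.1994 m and angle between foot_a's own z axis and vertical below 0.065 rad and distance between leg and leg_home below 0.005 m and contact force between leg and mortise above 40 N and linear speed of leg below 0.01 m/s); the robot touches nothing.
It fails at once if a bystander on the board or the shelf is moved over 30 mm (distance of any of wax, deep_socket, stud_installer, canister, saucer from where it was at the start of the episode above 0.03 m).
It also fails if it takes over 72 s, if anything falls off the work surface, if the arm or the gripper's body presses on something with over 40 N, if the wrist force passes 120 N, or if a joint passes its speed limit or range.

## Working session

There is one attempt and no reset: what is moved stays moved. The work goes in short steps, Python scripts to look and compute and a tool call to move; the robot and the scene stay as the last step left them, time stands still between calls to the robot, and variables do not carry over. Pictures are saved under pics/ and viewed, and the job is handed in when it is done.

Besides the shell and the picture viewer there is one more tool, called after "Emit:" by a JSON object that holds its "api" and its "payload". jog_arm: Moves the arm, as the interface text tells. Its arguments: {"type":"object","properties":{"increments":{"type":"array","items":{"type":"array","items":{"type":"number"}}},"jaw":{"type":"number"},"newtons":{"type":"number"}},"required":["increments"]}

```bash
mkdir -p pics
python3 - <<'E'
from plant import manip
import cv2
s=manip.read_state(); print(s)
for n in ("scene","top","wrist"):
    c=manip.read_camera(n); cv2.imwrite(f"pics/{n}0.png",c["image"]); print(n,c["fx"],c["fy"],c["cx"],c["cy"]); print(c["extrinsics"].round(4) if hasattr(c["extrinsics"],'round') else c["extrinsics"])
E
```

```text
{'time': 0.0, 'joints': array([-1.46011471e+00,  2.45774002e-01,  1.55897875e+00, -7.93366118e-06,
        1.33870986e+00, -1.74140462e-01]), 'qvel': array([-0.00013428, -0.00146066, -0.00093854, -0.00262028, -0.00140955,
       -0.00124478]), 'tau': array([ 1.55761463e-03, -4.15825474e+01, -3.14610350e+01,  6.84622396e-02,
        3.30975512e-02, -1.38682367e-04]), 'eef_pos': array([ 0.18255347, -0.62322313,  0.20438996]), 'eef_rot': array([-1.74080971,  1.56892635,  1.68560685]), 'ft_force': array([ 1.23863981, -0.18331395, -0.06500146]), 'torque': array([ 0.00742416, -0.0215295 , -0.01625672]), 'gripper_width': 0.9990935513351884}
scene 547.3497140346309 547.3497140346309 318.27589733874817 235.80912438677157
[[ 0.8326  0.4746 -0.2853  0.8581]
 [ 0.5538 -0.7118  0.4321 -0.5278]
 [ 0.002  -0.5178 -0.8555  1.1359]
 [ 0.      0.      0.      1.    ]]
top 523.2123007679905 523.2123007679905 317.11683855733406 235.9563669980891
[[ 2.6000e-03 -9.8530e-01  1.7100e-01  3.5630e-01]
 [-1.0000e+00 -1.2000e-03  8.7000e-03 -1.4000e-02]
 [-8.4000e-03 -1.7100e-01 -9.8520e-01  1.2502e+00]
 [ 0.0000e+00  0.0000e+00  0.0000e+00  1.0000e+00]]
wrist 371.64829954431775 371.64829954431775 315.61262380441474 242.52593110127899
[[ 0.2811 -0.9304 -0.2355  0.2519]
 [-0.9597 -0.273  -0.067  -0.6037]
 [-0.0019  0.2448 -0.9696  0.3837]
 [ 0.      0.      0.      1.    ]]
```

View pics/scene0.png

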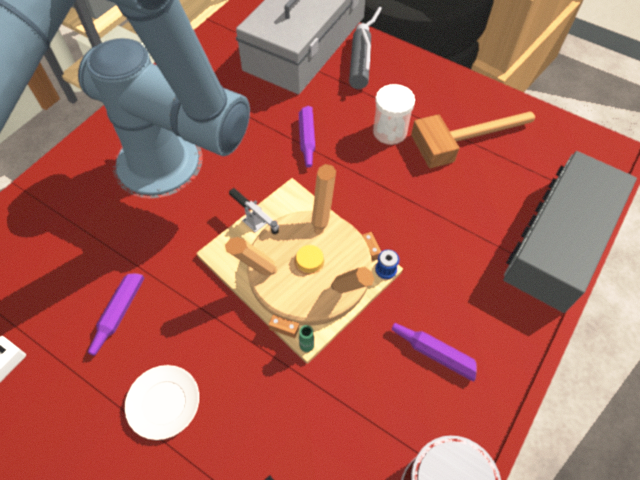

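View pics/top0.png

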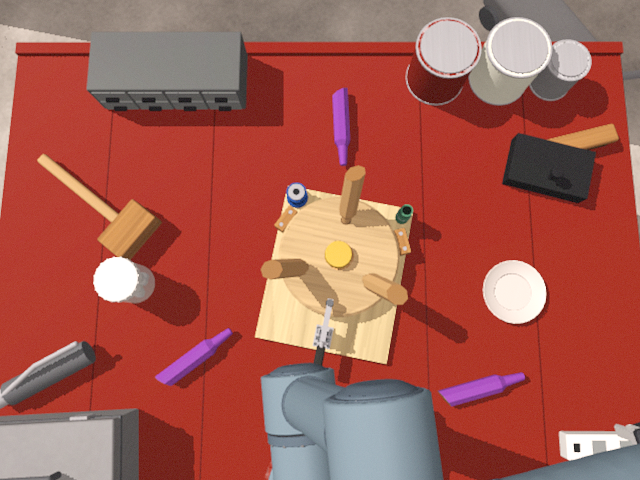

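View pics/wrist0.png

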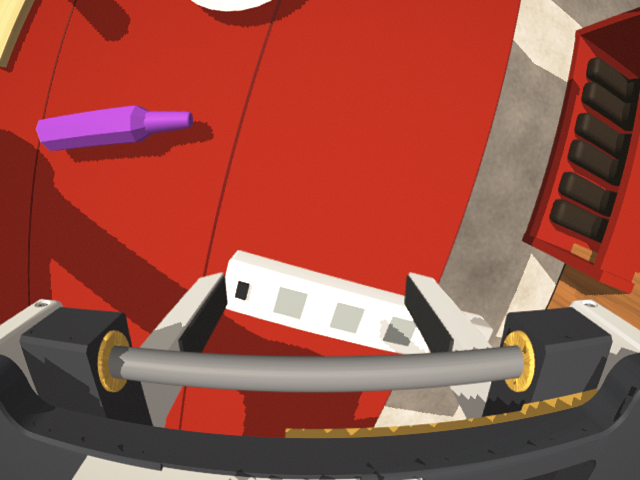

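Run:
```python
import cv2
a=cv2.imread("pics/top0.png")[150:370,240:440]; cv2.imwrite("pics/topc.png",cv2.resize(a,None,fx=2.7,fy=2.7,interpolation=cv2.INTER_CUBIC))
a=cv2.imread("pics/scene0.png")[150:370,190:420]; cv2.imwrite("pics/scenec.png",cv2.resize(a,None,fx=2.7,fy=2.7,interpolation=cv2.INTER_CUBIC))
```

```text
(no output)
```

View pics/topc.png

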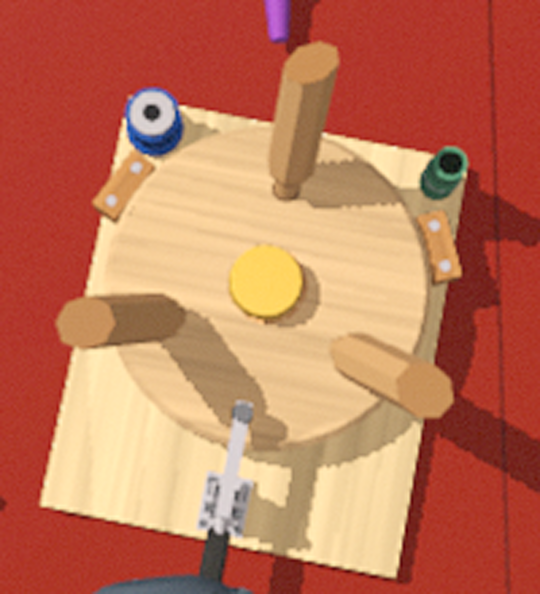

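View pics/scenec.png

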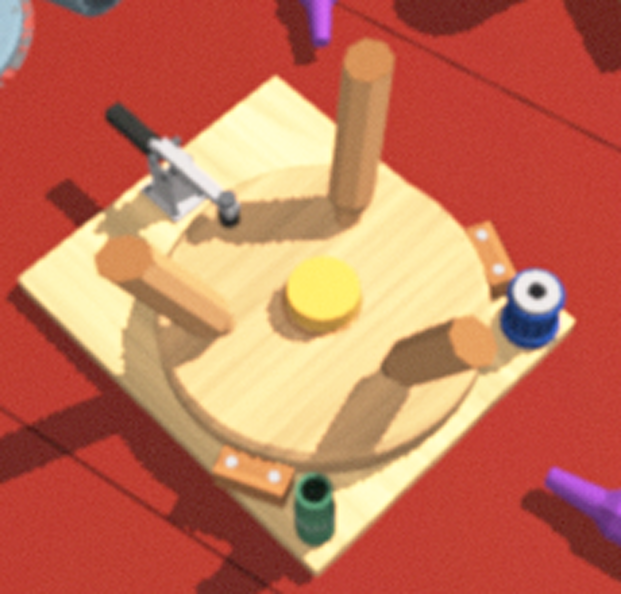

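```bash
cat > h.py <<'E'
import numpy as np
from scipy.optimize import least_squares
from scipy.spatial.transform import Rotation as R
C={'scene':(547.35,318.276,235.809,np.array([[ 0.8326,0.4746,-0.2853,0.8581],[0.5538,-0.7118,0.4321,-0.5278],[0.002,-0.5178,-0.8555,1.1359]])),
'top':(523.212,317.117,235.956,np.array([[2.6e-3,-.9853,.171,.3563],[-1,-1.2e-3,8.7e-3,-.014],[-8.4e-3,-.171,-.9852,1.2502]]))}
def ray(cam,u,v):
    f,cx,cy,E=C[cam]; d=E[:,:3]@np.array([(u-cx)/f,(v-cy)/f,1]); return E[:,3],d/np.linalg.norm(d)
def atz(cam,u,v,z):
    o,d=ray(cam,u,v); return o+d*(z-o[2])/d[2]
def proj(cam,p):
    f,cx,cy,E=C[cam]; q=E[:,:3].T@(np.asarray(p)-E[:,3]); return np.array([cx+f*q[0]/q[2],cy+f*q[1]/q[2]])
def tri(a,b):
    o1,d1=ray('top',*a);o2,d2=ray('scene',*b)
    s=np.linalg.lstsq(np.stack([d1,-d2],1),o2-o1,rcond=None)[0]
    p,q=o1+s[0]*d1,o2+s[1]*d2
    return (p+q)/2,np.linalg.norm(p-q)
E
python3 - <<'E'
from h import *
T=lambda x,y:(240+x/2.7,150+y/2.7)
S=lambda x,y:(190+x/2.7,150+y/2.7)
for n,t,s in (('A',T(315,65),S(475,340)),('L(+y)',T(86,321),S(368,60)),('Rt(-y)',T(425,390),S(125,257))):
    print(n,tri(t,s),atz('top',*t,.197),atz('scene',*s,.197))
print('wax',atz('top',*T(266,282),.082),atz('scene',*S(324,289),.082))
print('sock',atz('top',*T(453,161),.1),atz('scene',*S(316,488),.1))
print('inst',atz('top',*T(152,112),.08),atz('scene',*S(537,288),.08))
E
```

```text
A (array([ 0.67029505, -0.0841073 ,  0.20507036]), np.float64(0.0065788353954451765)) [ 0.67013092 -0.08680289  0.197     ] [ 0.67097463 -0.07779174  0.197     ]
L(+y) (array([0.47152505, 0.08682316, 0.20030439]), np.float64(0.0013376235520800126)) [0.47139073 0.08667938 0.197     ] [0.47060657 0.08950938 0.197     ]
Rt(-y) (array([ 0.42157221, -0.16411197,  0.1995208 ]), np.float64(0.003593052977288215)) [ 0.42045419 -0.16574858  0.197     ] [ 0.4217266  -0.16191145  0.197     ]
wax [ 0.5168642  -0.05199001  0.082     ] [ 0.52171072 -0.0510234   0.082     ]
sock [ 0.61623119 -0.20747388  0.1       ] [ 0.61693688 -0.20205     0.1       ]
inst [0.66340293 0.04460588 0.08      ] [0.66525428 0.04713461 0.08      ]
```

```bash
cat >> h.py <<'E'
def st():
    from plant import manip
    s=manip.read_state(); Rt=R.from_euler('xyz',s['eef_rot']).as_matrix()
    return s,np.array(s['eef_pos']),Rt
AX=np.array([np.sin(np.radians(25))*.981,-np.sin(np.radians(25))*.195,np.cos(np.radians(25))])
def show():
    s,p,Rt=st()
    print('t',round(s['time'],2),'p',p.round(4),'q',np.array(s['joints']).round(3),'F',np.array(s['ft_force']).round(1),'T',np.array(s['torque']).round(2),'w',round(s['gripper_width'],3))
    print('x',Rt[:,0].round(4),'y',Rt[:,1].round(4),'z',Rt[:,2].round(4))
    return s,p,Rt
E
python3 - <<'E'
from h import *
s,p,Rt=show()
print(Rt.T@(np.array([.45,-.08,.40])-p))
print(Rt.T@(np.array([.45,-.08,.40])-p)/11)
E
```

```text
t 0.15 p [ 0.1826 -0.6234  0.2047] q [-1.46   0.246  1.559 -0.     1.339 -0.174] F [-0.   0.3 -0.6] T [-0.   -0.03  0.04] w 1.001
x [-2.0e-04  1.4e-03 -1.0e+00] y [ 0.281  -0.9597 -0.0014] z [-9.597e-01 -2.810e-01 -2.000e-04]
[-0.19464563 -0.44662634 -0.40936512]
[-0.01769506 -0.04060239 -0.03721501]
```

Emit:
{"api": "jog_arm", "payload": {"increments": [[-0.04, -0.01, -0.01, 0], [-0.04, -0.03, -0.03, 0], [-0.04, -0.035, -0.035, 0], [-0.03, -0.035, -0.035, 0], [-0.02, -0.04, -0.04, 0], [-0.01, -0.04, -0.04, 0], [0, -0.045, -0.042, 0], [0, -0.045, -0.042, 0]]}}

```text
time: 1.15
eef_pos: [0.3694, -0.2717, 0.3888]
eef_rot: [-2.097, 1.563, 1.322]
ft_force: [0.4, -0.7, 0.2]
gripper_width: 1.001
```

```bash
python3 -c "
from h import *
show()"
```

```text
t 1.15 p [ 0.3694 -0.2717  0.3888] q [-0.886 -0.308  1.771  0.006  1.683  0.408] F [ 0.4 -0.7  0.2] T [-0.01 -0.01  0.01] w 1.001
x [ 0.0019  0.0076 -1.    ] y [ 0.2734 -0.9619 -0.0068] z [-0.9619 -0.2734 -0.0039]
```

Emit:
{"api": "jog_arm", "payload": {"increments": [[0, -0.045, -0.03, 0], [0, -0.045, -0.03, 0], [0, -0.045, -0.02, 0], [0, -0.045, 0, 0], [0, 0, 0, 0]]}}

```text
time: 1.78
eef_pos: [0.3975, -0.0668, 0.3896]
eef_rot: [-2.135, 1.562, 1.29]
ft_force: [-0.0, -0.1, -0.4]
gripper_width: 0.999
```

```bash
python3 -c "
from h import *
show()"
```

```text
t 1.77 p [ 0.3975 -0.0668  0.3896] q [-0.456 -0.458  1.879  0.009  1.722  0.833] F [-0.  -0.1 -0.4] T [ 0.01 -0.02 -0.04] w 0.999
x [ 0.0024  0.0083 -1.    ] y [ 0.2794 -0.9601 -0.0073] z [-0.9602 -0.2794 -0.0046]
```

Emit:
{"api": "jog_arm", "payload": {"increments": [[0, -0.015, 0.035, 0], [0, -0.015, 0.035, 0], [0, -0.015, 0.035, 0], [0, 0, 0, 0]]}}

```text
time: 2.28
eef_pos: [0.2815, -0.0546, 0.3887]
eef_rot: [-1.907, 1.563, 1.516]
ft_force: [0.3, -0.8, 0.4]
gripper_width: 0.999
```

```bash
python3 -c "
from h import *
show()"
```

```text
t 2.27 p [ 0.2815 -0.0546  0.3887] q [-0.602 -0.795  2.072  0.007  1.868  0.69 ] F [ 0.3 -0.8  0.4] T [-0.01 -0.06  0.04] w 0.999
x [ 4.0e-04  7.5e-03 -1.0e+00] y [ 0.2777 -0.9606 -0.0071] z [-0.9607 -0.2777 -0.0025]
```

Emit:
{"api": "jog_arm", "payload": {"increments": [[0, -0.015, 0.035, 0], [0, -0.015, 0.035, 0], [0, -0.01, 0.025, 0], [0, 0, 0, 0]]}}

```text
time: 2.78
eef_pos: [0.2051, -0.0516, 0.3961]
eef_rot: [-0.866, 1.542, 2.554]
ft_force: [0.1, 0.8, -0.9]
gripper_width: 1.001
```

```bash
python3 -c "
from h import *
show()"
```

```text
t 2.77 p [ 0.2051 -0.0516  0.3961] q [-0.798 -1.012  2.147 -0.007  2.034  0.491] F [ 0.1  0.8 -0.9] T [ 0.03 -0.    0.  ] w 1.001
x [-0.0236  0.0157 -0.9996] y [ 0.2747 -0.9613 -0.0216] z [-0.9612 -0.2751  0.0184]
```

Emit:
{"api": "jog_arm", "payload": {"increments": [[0, -0.04, -0.015, 0], [0, -0.045, -0.015, 0], [0, -0.045, -0.015, 0], [0, 0, 0, 0]]}}

```text
time: 3.28
eef_pos: [0.217, 0.0874, 0.3986]
eef_rot: [-0.909, 1.542, 2.508]
ft_force: [0.5, -0.6, 0.4]
gripper_width: 1.0
```

```bash
python3 -c "
from h import *
show()"
```

```text
t 3.27 p [0.217  0.0874 0.3986] q [-0.138 -0.945  2.118  0.015  1.993  1.163] F [ 0.5 -0.6  0.4] T [-0.06  0.02  0.02] w 1.0
x [-0.0229  0.0169 -0.9996] y [ 0.2719 -0.9621 -0.0225] z [-0.9621 -0.2723  0.0175]
```

Emit:
{"api": "jog_arm", "payload": {"increments": [[0, -0.012, 0.03, 0], [0, -0.012, 0.03, 0], [0, -0.012, 0.03, 0], [0, 0, 0, 0]]}}

```text
time: 3.78
eef_pos: [0.1602, 0.1197, 0.4159]
eef_rot: [-0.259, 1.518, -3.128]
ft_force: [-0.1, -0.2, 0.1]
gripper_width: 1.003
```

```bash
python3 -c "
from h import *
show()"
```

```text
t 3.77 p [0.1602 0.1197 0.4159] q [ 4.100e-02 -1.015e+00  2.112e+00  2.000e-03  2.097e+00  1.341e+00] F [-0.1 -0.2  0.1] T [ 0.   -0.03 -0.  ] w 1.003
x [-5.320e-02 -7.000e-04 -9.986e-01] y [ 0.2686 -0.9632 -0.0136] z [-0.9618 -0.269   0.0514]
```

Emit:
{"api": "jog_arm", "payload": {"increments": [[0.02, 0.01, 0.05, 0], [0.02, 0.01, 0.05, 0], [0.02, 0.01, 0.05, 0], [0.02, 0.01, 0.05, 0]]}}

```text
time: 4.28
eef_pos: [0.1011, 0.1396, 0.4063]
eef_rot: [0.269, 1.402, -2.613]
ft_force: [-0.3, 0.7, -0.4]
gripper_width: 1.002
```

```bash
python3 -c "
from h import *
show()"
```

```text
t 4.28 p [0.1011 0.1396 0.4063] q [ 0.308 -1.014  2.136 -0.045  2.184  1.598] F [-0.3  0.7 -0.4] T [ 0.04 -0.01 -0.04] w 1.002
x [-0.1454 -0.0849 -0.9857] y [ 0.2592 -0.9648  0.0448] z [-0.9548 -0.249   0.1623]
```

Emit:
{"api": "jog_arm", "payload": {"increments": [[0, 0.042, -0.024, 0], [0, 0.042, -0.024, 0], [0, 0.042, -0.024, 0], [0, 0.042, -0.024, 0], [0, 0.042, -0.024, 0], [0, 0, 0, 0]]}}

```text
time: 5.03
eef_pos: [0.2778, -0.0367, 0.3925]
eef_rot: [0.252, 1.402, -2.607]
ft_force: [-0.5, -0.5, 0.3]
gripper_width: 1.003
```

```bash
python3 -c "
from h import *
s,p,Rt=show()
print(Rt.T@[-.052,.03,-.015])"
```

```text
t 5.03 p [ 0.2778 -0.0367  0.3925] q [-0.401 -0.698  2.024 -0.144  1.913  0.845] F [-0.5 -0.5  0.3] T [ 0.08 -0.05  0.02] w 1.003
x [-0.1446 -0.0856 -0.9858] y [ 0.282  -0.9585  0.0419] z [-0.9485 -0.2719  0.1627]
[ 0.01973514 -0.04404763  0.03872119]
```

Emit:
{"api": "jog_arm", "payload": {"increments": [[0.01, -0.03, 0.045, 0], [0.01, -0.03, 0.045, 0], [0.01, -0.03, 0.045, 0], [0.02, -0.03, 0.045, 0], [0.02, -0.03, 0.045, 0]]}}

```text
time: 5.65
eef_pos: [0.1253, 0.0803, 0.3918]
eef_rot: [0.131, 1.306, -2.748]
ft_force: [-0.0, 0.4, -0.1]
gripper_width: 0.999
```

```bash
python3 -c "
from h import *
s,p,Rt=show()
print(Rt.T@[-.052,.03,-.015])"
```

```text
t 5.65 p [0.1253 0.0803 0.3918] q [-0.022 -1.017  2.174 -0.133  2.223  1.218] F [-0.   0.4 -0.1] T [ 0.13 -0.14  0.01] w 0.999
x [-0.2419 -0.1005 -0.9651] y [ 0.2642 -0.9639  0.0341] z [-0.9336 -0.2467  0.2597]
[ 0.02404073 -0.04316696  0.03725127]
```

Emit:
{"api": "jog_arm", "payload": {"increments": [[0, 0.04, -0.015, 0], [0, 0.05, -0.015, 0], [0, 0.05, -0.01, 0], [0, 0, 0, 0]]}}

```text
time: 6.15
eef_pos: [0.2024, -0.0383, 0.386]
eef_rot: [0.136, 1.311, -2.689]
ft_force: [-0.3, 0.8, -0.9]
gripper_width: 1.001
```

```bash
python3 -c "
from h import *
s,p,Rt=show()
print(Rt.T@[-.033,.045,-.02])"
```

```text
t 6.15 p [ 0.2024 -0.0383  0.386 ] q [-0.46  -0.865  2.125 -0.229  2.032  0.707] F [-0.3  0.8 -0.9] T [ 0.09 -0.05  0.03] w 1.001
x [-0.2312 -0.1125 -0.9664] y [ 0.3154 -0.9483  0.0349] z [-0.9204 -0.2967  0.2547]
[ 0.02189628 -0.05378065  0.01192456]
```

Emit:
{"api": "jog_arm", "payload": {"increments": [[0.02, -0.015, 0.04, 0], [0.02, -0.015, 0.04, 0], [0.02, -0.015, 0.04, 0]]}}

```text
time: 6.52
eef_pos: [0.1441, -0.0418, 0.3778]
eef_rot: [0.026, 1.258, -2.803]
ft_force: [0.5, -0.1, 1.4]
gripper_width: 1.0
```

```bash
python3 -c "
from h import *
s,p,Rt=show()
print(Rt.T@[-.033,.045,-.02])"
```

```text
t 6.53 p [ 0.1441 -0.0418  0.3778] q [-0.581 -1.017  2.207 -0.292  2.126  0.544] F [ 0.5 -0.1  1.4] T [-0.   -0.16  0.01] w 1.0
x [-0.2904 -0.1022 -0.9514] y [ 0.3089 -0.9511  0.0079] z [-0.9057 -0.2916  0.3078]
[ 0.02401223 -0.05314932  0.01060953]
```

Emit:
{"api": "jog_arm", "payload": {"increments": [[0.025, -0.05, 0.01, 0], [0.025, -0.05, 0.01, 0], [0.025, -0.05, 0.01, 0]]}}

```text
time: 6.9
eef_pos: [0.1064, 0.1005, 0.3287]
eef_rot: [0.034, 1.225, -2.818]
ft_force: [1.6, 0.6, 0.4]
gripper_width: 0.997
```

```bash
python3 -c "
from h import *
s,p,Rt=show()
print(Rt.T@[.0,-.05,0])"
```

```text
t 6.9 p [0.1064 0.1005 0.3287] q [ 0.089 -1.017  2.3   -0.097  2.193  1.327] F [1.6 0.6 0.4] T [ 0.07 -0.16  0.05] w 0.997
x [-0.3213 -0.1079 -0.9408] y [ 0.2879 -0.9576  0.0115] z [-0.9021 -0.2672  0.3388]
[0.00539388 0.04787925 0.01335978]
```

```bash
python3 -c "
from h import *
s,p,Rt=show()
print(Rt.T@[.14,-.32,.03]/7)"
```

```text
t 6.9 p [0.1064 0.1005 0.3287] q [ 0.089 -1.017  2.3   -0.097  2.193  1.327] F [1.6 0.6 0.4] T [ 0.07 -0.16  0.05] w 0.997
x [-0.3213 -0.1079 -0.9408] y [ 0.2879 -0.9576  0.0115] z [-0.9021 -0.2672  0.3388]
[-0.00552701  0.0495829  -0.00437624]
```

Emit:
{"api": "jog_arm", "payload": {"increments": [[-0.005, 0.045, -0.02, 0], [-0.005, 0.05, -0.01, 0], [-0.005, 0.05, -0.005, 0], [-0.005, 0.05, -0.005, 0], [-0.005, 0.05, 0, 0], [-0.005, 0.05, 0, 0], [-0.005, 0.05, 0, 0], [0, 0, 0, 0]]}}

```text
time: 7.9
eef_pos: [0.2759, -0.201, 0.3607]
eef_rot: [0.078, 1.238, -2.681]
ft_force: [-0.0, 0.5, 0.2]
gripper_width: 0.999
```

```bash
python3 -c "
from h import *
s,p,Rt=show()
print(Rt.T@[-.025,.05,-.015])"
```

```text
t 7.9 p [ 0.2759 -0.201   0.3607] q [-0.713 -0.488  1.976 -0.313  1.776  0.431] F [-0.   0.5  0.2] T [ 0.07 -0.1   0.04] w 0.999
x [-0.2926 -0.1451 -0.9452] y [ 0.3765 -0.9261  0.0256] z [-0.879  -0.3484  0.3256]
[ 0.01423884 -0.05609945 -0.00032665]
```

Emit:
{"api": "jog_arm", "payload": {"increments": [[0.01, -0.05, 0.01, 0], [0.01, -0.045, 0.015, 0], [0.015, -0.04, 0.02, 0], [0.015, -0.035, 0.025, 0]]}}

```text
time: 8.4
eef_pos: [0.1476, -0.0724, 0.3354]
eef_rot: [0.053, 1.23, -2.702]
ft_force: [11.5, 9.9, 13.5]
gripper_width: 1.004
```

```bash
python3 -c "
from h import *
s,p,Rt=show()
print(Rt.T@[-.025,.05,-.015])"
```

```text
t 8.4 p [ 0.1476 -0.0724  0.3354] q [-0.64  -1.017  2.288 -0.333  2.015  0.422] F [11.5  9.9 13.5] T [ 0.41 -0.76  0.16] w 1.004
x [-0.3026 -0.1424 -0.9424] y [ 0.3799 -0.9249  0.0178] z [-0.8741 -0.3526  0.3339]
[ 0.01457988 -0.0560072  -0.00078819]
```

```bash
python3 -c "
from h import *
s,p,Rt=st()
print(Rt.T@[.03,-.01,.03]); print(Rt.T@[.02,.055,.0])"
```

```text
[-0.03592593  0.02117939 -0.01267917]
[-0.01388472 -0.04326891 -0.03687839]
```

Emit:
{"api": "jog_arm", "payload": {"increments": [[-0.035, 0.02, -0.013, 0], [-0.035, 0.02, -0.025, 0], [-0.03, 0, -0.03, 0], [-0.03, 0, -0.04, 0], [-0.01, 0, 0, -10], [-0.01, 0, 0, -10], [-0.01, 0, 0, -10], [0, 0, 0, -10]]}}

```text
time: 9.4
eef_pos: [0.3054, -0.0369, 0.4559]
eef_rot: [-0.646, 1.237, -2.664]
ft_force: [0.1, -0.1, 0.2]
gripper_width: 1.001
```

```bash
python3 -c "
from h import *
s,p,Rt=show()
print(Rt.T@[.01,.058,.0]); print(Rt.T@[-.02,.055,.0]);print(Rt.T@[-.04,.045,.0])"
```

```text
t 9.4 p [ 0.3054 -0.0369  0.4559] q [-0.282 -0.489  1.81  -0.258  2.053  0.072] F [ 0.1 -0.1  0.2] T [ 0.08 -0.18  0.01] w 1.001
x [-0.2913 -0.1507 -0.9447] y [ 0.872  -0.4479 -0.1974] z [-0.3934 -0.8813  0.2619]
[-0.01165164 -0.01725909 -0.05504873]
[-0.00246083 -0.04207542 -0.040603  ]
[ 0.00487171 -0.05503631 -0.0239222 ]
```

Emit:
{"api": "jog_arm", "payload": {"increments": [[-0.012, -0.017, -0.055, 0], [-0.012, -0.017, -0.055, 0], [-0.012, -0.017, -0.055, 0], [-0.012, -0.017, -0.055, 0], [-0.012, -0.017, -0.055, 0], [-0.002, -0.042, -0.04, 0], [-0.002, -0.042, -0.04, 0], [-0.002, -0.042, -0.04, 0]]}}

```text
time: 10.4
eef_pos: [0.2829, 0.4316, 0.4645]
eef_rot: [-0.629, 1.252, -2.64]
ft_force: [0.8, -0.2, 0.3]
gripper_width: 1.002
```

```bash
python3 -c "
from h import *
s,p,Rt=show()
print(Rt.T@[.01,.058,.0]); print(Rt.T@[-.03,.055,.0]);print(Rt.T@[-.04,.045,.0])"
```

```text
t 10.4 p [0.2829 0.4316 0.4645] q [0.731 0.031 1.359 0.081 2.062 1.198] F [ 0.8 -0.2  0.3] T [ 0.05 -0.22  0.01] w 1.002
x [-0.2748 -0.1508 -0.9496] y [ 0.8787 -0.4404 -0.1844] z [-0.3904 -0.885   0.2535]
[-0.01149537 -0.01675659 -0.05523652]
[-4.97731815e-05 -5.05821300e-02 -3.69654657e-02]
[ 0.00420663 -0.0549648  -0.02421105]
```

Emit:
{"api": "jog_arm", "payload": {"increments": [[0, -0.05, -0.037, 0], [0, -0.05, -0.037, 0], [0, -0.05, -0.037, 0], [0, -0.05, -0.037, 0], [0, -0.05, -0.037, 0], [0, -0.05, -0.037, 0], [0, -0.05, -0.037, 0], [0, -0.045, -0.04, 0]]}}

```text
time: 11.4
eef_pos: [0.0309, 0.8359, 0.4648]
eef_rot: [-0.686, 1.269, -2.679]
ft_force: [-2.7, 38.8, 37.5]
gripper_width: 1.004
```

```bash
python3 -c "
from h import *
s,p,Rt=show()
print(Rt.T@[-.00,.06,.0]); print(Rt.T@[-.03,.055,.0]);print(Rt.T@[-.04,.045,.0])"
```

```text
t 11.4 p [0.0309 0.8359 0.4648] q [1.322 0.947 0.126 0.293 2.248 1.908] F [-2.7 38.8 37.5] T [ 2.37  0.41 -0.38] w 1.004
x [-0.2663 -0.1327 -0.9547] y [ 0.8866 -0.4224 -0.1886] z [-0.3782 -0.8967  0.2301]
[-0.00796351 -0.02534207 -0.05379928]
[ 0.00068834 -0.0498281  -0.03796955]
[ 0.00467833 -0.05447037 -0.02522086]
```

```bash
python3 -c "
from h import *
from plant import manip
import cv2
c=manip.read_camera('scene'); cv2.imwrite('pics/s2.png',c['image'])
show()"
```

```text
t 11.45 p [0.0256 0.837  0.448 ] q [1.328 0.958 0.142 0.295 2.248 1.91 ] F [ -2.5   6.5 -12.8] T [ 0.29 -0.15 -0.08] w 1.001
x [-0.2733 -0.16   -0.9485] y [ 0.8875 -0.4223 -0.1845] z [-0.3711 -0.8922  0.2575]
```

View pics/s2.png

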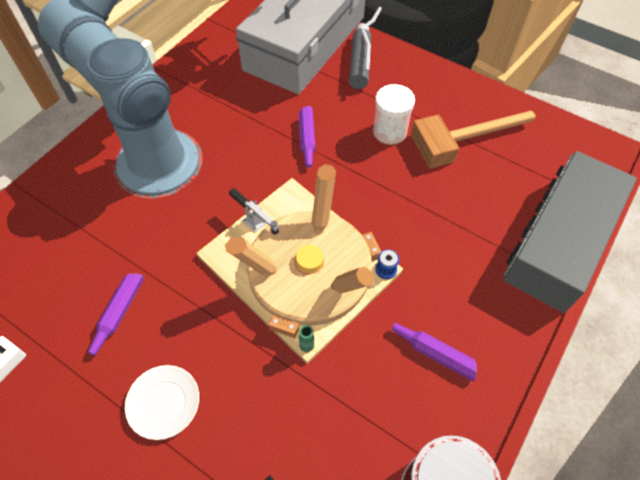

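Emit:
{"api": "jog_arm", "payload": {"increments": [[-0.003, -0.02, -0.02, 0], [-0.003, -0.02, -0.025, 0], [-0.003, -0.02, -0.03, 0], [-0.003, -0.02, -0.03, 0]]}}

```text
time: 11.95
eef_pos: [-0.0161, 0.8774, 0.4116]
eef_rot: [-0.831, 1.275, -2.826]
ft_force: [1.1, 0.1, 0.3]
gripper_width: 0.998
```

```bash
python3 -c "
from h import *
s,p,Rt=show()
print(Rt.T@[-.00,.06,.0]); print(Rt.T@[-.03,.055,.0]);print(Rt.T@[-.04,.045,.0])"
```

```text
t 11.95 p [-0.0161  0.8774  0.4116] q [1.378 1.006 0.126 0.306 2.134 1.95 ] F [1.1 0.1 0.3] T [ 0.01 -0.13  0.01] w 0.998
x [-0.277  -0.0905 -0.9566] y [ 0.8808 -0.4217 -0.2151] z [-0.384  -0.9022  0.1965]
[-0.00542827 -0.02530347 -0.05413195]
[ 0.0033326  -0.04961987 -0.038102  ]
[ 0.00700682 -0.05421097 -0.02524035]
```

Emit:
{"api": "jog_arm", "payload": {"increments": [[-0.02, -0.025, -0.045, 0], [-0.02, -0.025, -0.045, 0], [-0.02, -0.025, -0.045, 0], [-0.02, -0.025, -0.045, 0], [-0.02, -0.025, -0.045, 0], [-0.02, -0.025, -0.045, 0]]}}

```text
time: 12.7
eef_pos: [-0.019, 0.9333, 0.4208]
eef_rot: [-1.516, 1.254, 2.741]
ft_force: [-0.4, -1.0, 0.7]
gripper_width: 0.998
```

```bash
python3 -c "
from h import *
s,p,Rt=show()
print(Rt.T@[-.00,.06,.0]); print(Rt.T@[-.03,.055,.0]);print(Rt.T@[-.04,.045,.0])"
```

```text
t 12.7 p [-0.019   0.9333  0.4208] q [1.377 0.998 0.127 0.332 1.931 1.963] F [-0.4 -1.   0.7] T [-0.11 -0.2  -0.06] w 0.998
x [-0.2866  0.1212 -0.9503] y [ 0.8527 -0.4199 -0.3108] z [-0.4367 -0.8995  0.017 ]
[ 0.00727378 -0.02519188 -0.05396722]
[ 0.01526661 -0.04867443 -0.03636936]
[ 0.01692064 -0.05300307 -0.02300796]
```

```bash
python3 -c "
from h import *
s,p,Rt=st()
print(Rt.T@[.03,-.045,.0]); print(Rt.T@[.0,-.05,.0])"
```

```text
[-0.01405431  0.04447578  0.02737483]
[-0.00606148  0.02099324  0.04497269]
```

Emit:
{"api": "jog_arm", "payload": {"increments": [[-0.007, 0.022, 0.014, 0], [-0.014, 0.044, 0.027, 0], [-0.014, 0.044, 0.027, 0], [-0.014, 0.044, 0.027, 0], [-0.014, 0.044, 0.027, 0], [-0.014, 0.044, 0.027, 0], [-0.014, 0.044, 0.027, 0], [-0.014, 0.044, 0.027, 0]]}}

```text
time: 13.7
eef_pos: [0.2088, 0.593, 0.4198]
eef_rot: [-1.569, 1.254, 2.691]
ft_force: [0.7, 0.1, 0.1]
gripper_width: 0.999
```

Emit:
{"api": "jog_arm", "payload": {"increments": [[-0.014, 0.044, 0.027, 0], [-0.014, 0.044, 0.027, 0], [-0.01, 0.035, 0.04, 0], [-0.006, 0.021, 0.045, 0], [-0.006, 0.021, 0.045, 0], [-0.006, 0.021, 0.045, 0], [-0.006, 0.021, 0.045, 0], [-0.006, 0.021, 0.045, 0]]}}

```text
time: 14.7
eef_pos: [0.2868, 0.1905, 0.4166]
eef_rot: [-1.633, 1.267, 2.626]
ft_force: [0.9, 0.1, -0.1]
gripper_width: 0.996
```

```bash
python3 -c "
from h import *
s,p,Rt=show()
print(Rt.T@[.0,-.05,.0])
print(Rt.T@[-.05,.0,-.01])"
```

```text
t 14.7 p [0.2868 0.1905 0.4166] q [ 0.1   -0.492  1.877  0.191  2.001  0.612] F [ 0.9  0.1 -0.1] T [-0.12 -0.16 -0.04] w 0.996
x [-0.2605  0.1477 -0.9541] y [ 0.8589 -0.4158 -0.2989] z [-0.4409 -0.8974 -0.0186]
[-0.00738619  0.02079136  0.04486829]
[ 0.02256652 -0.03995699  0.02223042]
```

Emit:
{"api": "jog_arm", "payload": {"increments": [[0.022, -0.036, 0.03, 0], [0.022, -0.036, 0.03, 0], [0.022, -0.036, 0.03, 0], [0.022, -0.038, 0.025, 0], [0.022, -0.04, 0.022, 0]]}}

```text
time: 15.32
eef_pos: [0.0782, 0.1977, 0.3779]
eef_rot: [-1.523, 1.261, 2.725]
ft_force: [0.3, 0.6, 0.3]
gripper_width: 0.999
```

```bash
python3 -c "
from h import *
s,p,Rt=show()
print(Rt.T@[.0,-.05,.0])
print(Rt.T@[-.05,.0,-.01])"
```

```text
t 15.32 p [0.0782 0.1977 0.3779] q [ 0.285 -1.016  2.206  0.242  2.177  0.866] F [0.3 0.6 0.3] T [-0.14 -0.15  0.01] w 0.999
x [-0.2786  0.1234 -0.9524] y [ 0.8503 -0.4294 -0.3044] z [-0.4465 -0.8947  0.0147]
[-0.0061696   0.02146793  0.04473326]
[ 0.02345495 -0.03947168  0.02217774]
```

Emit:
{"api": "jog_arm", "payload": {"increments": [[0.025, -0.035, 0.03, 0], [0.025, -0.035, 0.03, 0], [0.025, -0.035, 0.03, 0], [0.025, -0.035, 0.03, 0]]}}

```text
time: 15.82
eef_pos: [-0.091, 0.2498, 0.3517]
eef_rot: [-1.335, 1.266, 2.917]
ft_force: [0.5, 1.3, -0.3]
gripper_width: 1.0
```

```bash
python3 -c "
from h import *
s,p,Rt=show()
print(Rt.T@[.0,-.05,.0])
print(Rt.T@[-.05,.0,-.01])"
```

```text
t 15.82 p [-0.091   0.2498  0.3517] q [ 1.102 -1.017  2.252  0.32   1.963  1.677] F [ 0.5  1.3 -0.3] T [-0.01 -0.17 -0.02] w 1.0
x [-0.2924  0.0669 -0.954 ] y [ 0.852  -0.4348 -0.2916] z [-0.4343 -0.8981  0.0701]
[-0.00334417  0.02173868  0.04490263]
[ 0.02415838 -0.03968473  0.02101177]
```

```bash
python3 -c "
from h import *
s,p,Rt=show()
print(Rt.T@[.045,-.025,.008])
print(Rt.T@[.045,-.01,.008])"
```

```text
t 15.82 p [-0.091   0.2498  0.3517] q [ 1.102 -1.017  2.252  0.32   1.963  1.677] F [ 0.5  1.3 -0.3] T [-0.01 -0.17 -0.02] w 1.0
x [-0.2924  0.0669 -0.954 ] y [ 0.852  -0.4348 -0.2916] z [-0.4343 -0.8981  0.0701]
[-0.02246067  0.04687721  0.00347059]
[-0.02145742  0.04035561 -0.0100002 ]
```

Emit:
{"api": "jog_arm", "payload": {"increments": [[-0.021, 0.04, -0.01, 0], [-0.021, 0.04, -0.01, 0], [-0.021, 0.04, -0.01, 0], [-0.021, 0.045, 0.002, 0], [-0.021, 0.047, 0.01, 0], [-0.021, 0.047, 0.012, 0], [-0.021, 0.047, 0.02, 0], [0, 0, 0, 0]]}}

```text
time: 16.82
eef_pos: [0.207, 0.1143, 0.4098]
eef_rot: [-1.371, 1.283, 2.978]
ft_force: [-0.9, -0.8, -0.6]
gripper_width: 0.999
```

```bash
python3 -c "
from h import *
s,p,Rt=show()
print(Rt.T@[.0,-.05,.0])
print(Rt.T@[-.05,.0,-.01])"
```

```text
t 16.82 p [0.207  0.1143 0.4098] q [-0.04  -0.741  2.029  0.042  2.139  0.341] F [-0.9 -0.8 -0.6] T [-0.04 -0.14  0.  ] w 0.999
x [-0.2802  0.0463 -0.9588] y [ 0.8949 -0.3488 -0.2784] z [-0.3474 -0.936   0.0563]
[-0.00231447  0.01744248  0.04680174]
[ 0.02360009 -0.04195982  0.01680504]
```

Emit:
{"api": "jog_arm", "payload": {"increments": [[0.014, -0.015, 0.04, 0], [0.02, -0.025, 0.03, 0], [0.024, -0.042, 0.017, 0], [0.024, -0.042, 0.017, 0], [0.024, -0.042, 0.017, 0]]}}

```text
time: 17.45
eef_pos: [0.0962, 0.1099, 0.397]
eef_rot: [-1.249, 1.209, 3.105]
ft_force: [0.4, 0.2, 0.3]
gripper_width: 0.998
```

```bash
python3 -c "
from h import *
s,p,Rt=show()
print(Rt.T@[.0,-.05,.0])
print(Rt.T@[-.05,.0,-.01])"
```

```text
t 17.45 p [0.0962 0.1099 0.397 ] q [-3.300e-02 -1.017e+00  2.180e+00  2.000e-03  2.340e+00  3.270e-01] F [0.4 0.2 0.3] T [-0.06 -0.22  0.05] w 0.998
x [-0.3534  0.013  -0.9354] y [ 0.875  -0.3491 -0.3354] z [-0.3309 -0.937   0.112 ]
[-0.00065144  0.01745539  0.0468496 ]
[ 0.02702321 -0.04039522  0.01542635]
```

Emit:
{"api": "jog_arm", "payload": {"increments": [[-0.008, 0.03, 0.03, 0], [-0.008, 0.03, 0.03, 0], [-0.008, 0.03, 0.035, 0], [0, 0, 0.02, 0]]}}

```text
time: 17.95
eef_pos: [0.147, -0.0257, 0.4032]
eef_rot: [-1.241, 1.222, -3.123]
ft_force: [-0.0, 0.4, -0.4]
gripper_width: 0.998
```

```bash
python3 -c "
from h import *
s,p,Rt=show()
print(Rt.T@[.0,-.05,.0])
print(Rt.T@[-.05,.0,-.01])"
```

```text
t 17.95 p [ 0.147  -0.0257  0.4032] q [-0.578 -0.936  2.137 -0.244  2.218 -0.388] F [-0.   0.4 -0.4] T [-0.03 -0.2  -0.02] w 0.998
x [-0.342  -0.0065 -0.9397] y [ 0.8951 -0.3066 -0.3236] z [-0.286  -0.9518  0.1107]
[0.00032505 0.0153323  0.04759007]
[ 0.02649551 -0.04151946  0.01319554]
```

Emit:
{"api": "jog_arm", "payload": {"increments": [[0.02, -0.04, 0, 0], [0.02, -0.04, 0, 0], [0.02, -0.04, -0.01, 0]]}}

```text
time: 18.32
eef_pos: [0.1086, 0.0242, 0.4104]
eef_rot: [-1.239, 1.169, -3.124]
ft_force: [-0.0, -0.2, -0.7]
gripper_width: 0.998
```

```bash
python3 -c "
from h import *
s,p,Rt=show()
print(Rt.T@[.0,-.05,.0])
print(Rt.T@[-.05,.0,-.01])"
```

```text
t 18.32 p [0.1086 0.0242 0.4104] q [-0.419 -1.017  2.163 -0.234  2.349 -0.24 ] F [-0.  -0.2 -0.7] T [-0.04 -0.27 -0.01] w 0.998
x [-0.3913 -0.0068 -0.9203] y [ 0.8757 -0.3101 -0.37  ] z [-0.2829 -0.9507  0.1273]
[0.00034044 0.0155073  0.04753323]
[ 0.02876562 -0.04008568  0.01287158]
```

Emit:
{"api": "jog_arm", "payload": {"increments": [[0.025, -0.035, 0.02, 0], [0.025, -0.035, 0.02, 0], [0.025, -0.035, 0.02, 0]]}}

```text
time: 18.7
eef_pos: [0.0901, 0.0088, 0.4265]
eef_rot: [-1.225, 1.1, -3.097]
ft_force: [0.2, 0.0, -0.3]
gripper_width: 0.998
```

```bash
python3 -c "
from h import *
s,p,Rt=show()
print(Rt.T@[.0,-.05,.0])
print(Rt.T@[-.05,.0,-.01])"
```

```text
t 18.7 p [0.0901 0.0088 0.4265] q [-0.478 -1.017  2.149 -0.34   2.396 -0.382] F [ 0.2  0.  -0.3] T [-0.04 -0.22  0.02] w 0.998
x [-0.4533 -0.0201 -0.8911] y [ 0.8526 -0.3014 -0.4269] z [-0.26   -0.9533  0.1537]
[0.00100572 0.01506767 0.04766502]
[ 0.03157495 -0.03836241  0.01146074]
```

```bash
python3 -c "
from h import *
s,p,Rt=st()
for d in ([.05,.02,0],[.01,.058,0],[-.03,.055,0]): print(Rt.T@d)"
```

```text
[-0.02306577  0.03660407 -0.03206419]
[-0.00569933 -0.00895227 -0.05789106]
[ 0.0124918  -0.04215311 -0.04463261]
```

Emit:
{"api": "jog_arm", "payload": {"increments": [[-0.023, 0.037, -0.032, 0], [-0.023, 0.037, -0.032, 0], [-0.023, 0.037, -0.032, 0], [-0.023, 0.037, -0.032, 0], [-0.006, -0.009, -0.058, 0], [-0.006, -0.009, -0.058, 0], [-0.006, -0.009, -0.058, 0], [-0.006, -0.009, -0.058, 0]]}}

```text
time: 19.7
eef_pos: [0.3444, 0.3209, 0.4319]
eef_rot: [-1.208, 1.13, -3.1]
ft_force: [0.9, -0.3, 0.7]
gripper_width: 1.005
```

```bash
python3 -c "
from h import *
s,p,Rt=show()
for d in ([.05,.02,0],[.01,.058,0],[-.03,.055,0]): print(Rt.T@d)"
```

```text
t 19.7 p [0.3444 0.3209 0.4319] q [ 0.412 -0.04   1.509  0.178  2.081  0.788] F [ 0.9 -0.3  0.7] T [-0.06 -0.27  0.02] w 1.005
x [-0.4267 -0.0178 -0.9042] y [ 0.8594 -0.3193 -0.3993] z [-0.2816 -0.9475  0.1515]
[-0.02169089  0.03658576 -0.0330301 ]
[-0.00529732 -0.00992396 -0.0577707 ]
[ 0.01182449 -0.0433432  -0.04366404]
```

Emit:
{"api": "jog_arm", "payload": {"increments": [[0.01, -0.04, -0.04, 0], [0.01, -0.04, -0.04, 0], [0.01, -0.04, -0.04, 0], [0.01, -0.04, -0.04, 0], [0.01, -0.04, -0.04, 0], [0.01, -0.04, -0.04, 0], [0.009, -0.035, -0.035, 0], [0.008, -0.03, -0.03, 0]]}}

```text
time: 20.7
eef_pos: [0.137, 0.7143, 0.4417]
eef_rot: [-1.235, 1.145, -3.126]
ft_force: [0.6, 0.6, 0.7]
gripper_width: 1.001
```

```bash
python3 -c "
from h import *
s,p,Rt=show()
for d in ([.05,.02,0],[.0,.058,0],[-.03,.055,0]): print(Rt.T@d)"
```

```text
t 20.7 p [0.137  0.7143 0.4417] q [1.083 0.443 0.935 0.4   1.95  1.518] F [0.6 0.6 0.7] T [ 0.03 -0.29 -0.  ] w 1.001
x [-0.4128 -0.0063 -0.9108] y [ 0.8649 -0.3164 -0.3898] z [-0.2857 -0.9486  0.136 ]
[-0.02076423  0.03691544 -0.03325804]
[-0.00036263 -0.01834942 -0.0550197 ]
[ 0.01203964 -0.04334601 -0.04360241]
```

Emit:
{"api": "jog_arm", "payload": {"increments": [[0.005, -0.03, -0.04, 0], [0.005, -0.025, -0.03, 0], [0.003, -0.02, -0.025, 0], [0.0, -0.02, -0.025, 0], [0.0, -0.02, -0.025, 0]]}}

```text
time: 21.32
eef_pos: [0.0738, 0.8761, 0.4492]
eef_rot: [-1.276, 1.151, 3.115]
ft_force: [1.1, 0.5, 17.3]
gripper_width: 0.999
```

```bash
python3 -c "
from h import *
s,p,Rt=show()
for d in ([.05,.02,0],[.0,.058,0],[-.03,.055,0]): print(Rt.T@d)"
```

```text
t 21.32 p [0.0738 0.8761 0.4492] q [1.232 0.978 0.126 0.472 2.12  1.788] F [ 1.1  0.5 17.3] T [ 0.25 -0.02 -0.13] w 0.999
x [-0.4071  0.011  -0.9133] y [ 0.8656 -0.3145 -0.3896] z [-0.2915 -0.9492  0.1185]
[-0.0201345   0.03699149 -0.03355938]
[ 0.00063937 -0.01823927 -0.05505379]
[ 0.01281928 -0.04326439 -0.043461  ]
```

Now two or three pushes past the outer limit.

Emit:
{"api": "jog_arm", "payload": {"increments": [[-0.01, -0.03, -0.045, 0], [-0.01, -0.03, -0.045, 0]]}}

```text
time: 21.58
eef_pos: [0.045, 0.9033, 0.4377]
eef_rot: [-1.396, 1.145, 2.979]
ft_force: [-0.5, 0.2, 0.2]
gripper_width: 0.996
```

```bash
python3 -c "
from h import *
s,p,Rt=show()
for d in ([.05,.02,0],[.0,.058,0],[.03,-.045,0]): print(Rt.T@d)"
```

```text
t 21.57 p [0.045  0.9033 0.4377] q [1.267 0.991 0.128 0.476 2.038 1.819] F [-0.5  0.2  0.2] T [-0.06 -0.25  0.08] w 0.996
x [-0.4075  0.0671 -0.9107] y [ 0.8568 -0.317  -0.4067] z [-0.316  -0.9461  0.0717]
[-0.01903465  0.03649981 -0.03471954]
[ 0.00388923 -0.0183856  -0.05487116]
[-0.01524297  0.03996849  0.03309338]
```

Emit:
{"api": "jog_arm", "payload": {"increments": [[-0.008, 0.02, 0.016, 0], [-0.015, 0.04, 0.033, 0], [-0.015, 0.04, 0.033, 0], [-0.015, 0.04, 0.033, 0], [-0.015, 0.04, 0.033, 0], [-0.015, 0.04, 0.033, 0], [-0.015, 0.04, 0.033, 0], [-0.015, 0.04, 0.033, 0]]}}

```text
time: 22.58
eef_pos: [0.2834, 0.5553, 0.4329]
eef_rot: [-1.419, 1.157, 2.962]
ft_force: [0.2, 0.0, -0.5]
gripper_width: 0.999
```

```bash
python3 -c "
from h import *
s,p,Rt=show()
for d in ([.03,-.045,0],[.035,-.035,0]): print(Rt.T@d)"
```

```text
t 22.57 p [0.2834 0.5553 0.4329] q [0.766 0.198 1.25  0.355 1.924 1.182] F [ 0.2  0.  -0.5] T [-0.07 -0.28 -0.01] w 0.999
x [-0.3953  0.0718 -0.9157] y [ 0.8637 -0.3102 -0.3972] z [-0.3126 -0.948   0.0606]
[-0.01509016  0.03987119  0.03328025]
[-0.01634867  0.04108773  0.02223778]
```

Emit:
{"api": "jog_arm", "payload": {"increments": [[-0.015, 0.04, 0.033, 0], [-0.015, 0.04, 0.033, 0], [-0.015, 0.04, 0.033, 0], [-0.015, 0.04, 0.033, 0], [-0.015, 0.04, 0.033, 0], [-0.015, 0.04, 0.033, 0], [-0.015, 0.04, 0.033, 0], [-0.015, 0.04, 0.033, 0]]}}

```text
time: 23.58
eef_pos: [0.535, 0.1756, 0.4386]
eef_rot: [-1.443, 1.177, 2.939]
ft_force: [0.5, 0.8, -0.8]
gripper_width: 1.002
```

```bash
python3 -c "
from h import *
from plant import manip
import cv2
s,p,Rt=show()
for d in ([.03,-.045,0],[.035,-.035,0]): print(Rt.T@d)
c=manip.read_camera('wrist'); cv2.imwrite('pics/w1.png',c['image'])
c=manip.read_camera('top'); cv2.imwrite('pics/t1.png',c['image'])
"
```

```text
t 23.57 p [0.535  0.1756 0.4386] q [0.064 0.182 1.254 0.116 2.083 0.432] F [ 0.5  0.8 -0.8] T [-0.03 -0.25 -0.02] w 1.002
x [-0.3754  0.0772 -0.9236] y [ 0.8718 -0.3091 -0.3802] z [-0.3148 -0.9479  0.0487]
[-0.01473575  0.04006026  0.03321194]
[-0.01584093  0.04132855  0.02215888]
```

View pics/w1.png

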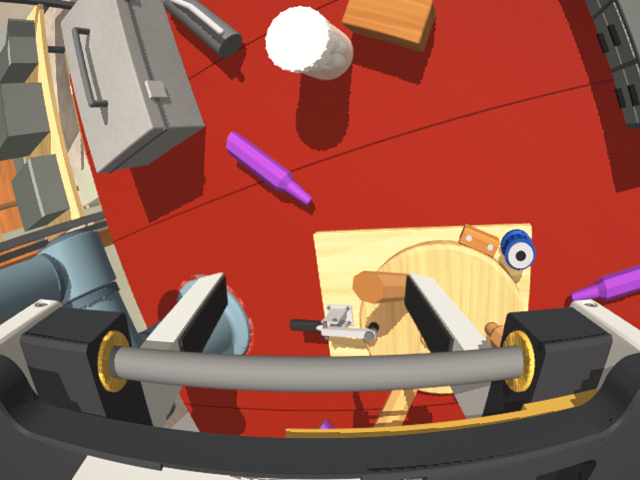

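```bash
python3 -c "
from h import *
s,p,Rt=st()
for d in ([-.05,-.014,-.003],[-.05,0,-.015]): print(Rt.T@d)
"
```

```text
[ 0.02049312 -0.03790416  0.02912571]
[ 0.03266811 -0.03774069  0.01527858]
```

Emit:
{"api": "jog_arm", "payload": {"increments": [[0.02, -0.038, 0.029, 0], [0.02, -0.038, 0.029, 0], [0.02, -0.038, 0.029, 0], [0.02, -0.038, 0.029, 0], [0.02, -0.038, 0.029, 0], [0.02, -0.038, 0.029, 0], [0.02, -0.038, 0.029, 0], [0.02, -0.038, 0.029, 0]]}}

```text
time: 24.68
eef_pos: [0.1262, 0.0578, 0.4143]
eef_rot: [-1.439, 1.188, 2.944]
ft_force: [-0.4, -1.2, 0.3]
gripper_width: 1.002
```

```bash
python3 -c "
from h import *
s,p,Rt=show()
for d in ([-.05,0,-.015],[-.05,-.015,-.01]): print(Rt.T@d)
"
```

```text
t 24.68 p [0.1262 0.0578 0.4143] q [-0.345 -0.97   2.136 -0.078  2.353 -0.061] F [-0.4 -1.2  0.3] T [-0.11 -0.21  0.05] w 1.002
x [-0.3666  0.0732 -0.9275] y [ 0.876  -0.3087 -0.3706] z [-0.3134 -0.9483  0.049 ]
[ 0.03224083 -0.03824197  0.01493587]
[ 0.02650505 -0.03546493  0.02940614]
```

Emit:
{"api": "jog_arm", "payload": {"increments": [[0.026, -0.038, 0.018, 0], [0.026, -0.038, 0.018, 0], [0.026, -0.038, 0.018, 0], [0.026, -0.038, 0.018, 0]]}}

```text
time: 25.18
eef_pos: [0.0791, 0.0829, 0.4294]
eef_rot: [-1.338, 1.105, 3.053]
ft_force: [-0.8, 0.3, 0.9]
gripper_width: 1.003
```

```bash
python3 -c "
from h import *
s,p,Rt=show()
for d in ([-.05,0,-.015],[-.05,-.015,-.01]): print(Rt.T@d)
"
```

```text
t 25.18 p [0.0791 0.0829 0.4294] q [-0.209 -1.017  2.142 -0.087  2.477  0.057] F [-0.8  0.3  0.9] T [-0.1  -0.27 -0.02] w 1.003
x [-0.447   0.0399 -0.8936] y [ 0.8455 -0.3073 -0.4367] z [-0.2921 -0.9508  0.1037]
[ 0.03575596 -0.03572481  0.01304796]
[ 0.03068977 -0.03329791  0.02782781]
```

```bash
python3 -c "
from h import *
s,p,Rt=st()
for d in ([.046,-.013,-.003],): print(Rt.T@d)
"
```

```text
[-0.01840081  0.04419829 -0.00138611]
```

Emit:
{"api": "jog_arm", "payload": {"increments": [[-0.018, 0.044, -0.001, 0], [-0.018, 0.044, -0.001, 0], [-0.018, 0.044, -0.001, 0], [-0.018, 0.044, -0.001, 0], [-0.018, 0.044, -0.001, 0], [-0.018, 0.044, -0.001, 0], [-0.018, 0.044, -0.001, 0], [-0.018, 0.044, -0.001, 0]]}}

```text
time: 26.18
eef_pos: [0.4545, -0.014, 0.4196]
eef_rot: [-1.321, 1.142, 3.09]
ft_force: [-0.8, 0.1, -0.4]
gripper_width: 0.996
```

```bash
python3 -c "
from h import *
s,p,Rt=show()
for d in ([.046,-.013,-.003],np.array([.715,-.0907,.31])-p): print(Rt.T@d)
"
```

```text
t 26.18 p [ 0.4545 -0.014   0.4196] q [-0.234 -0.03   1.517 -0.086  2.074  0.042] F [-0.8  0.1 -0.4] T [-0.02 -0.26  0.06] w 0.996
x [-0.415   0.0214 -0.9096] y [ 0.8675 -0.2923 -0.4026] z [-0.2745 -0.9561  0.1027]
[-0.01663788  0.04491021 -0.00050434]
[-0.010053    0.29248532 -0.00942688]
```

```bash
python3 -c "
from h import *
s,p,Rt=st()
for d in ([-.013,.055,0],[-.034,.05,0]): print(Rt.T@d)
"
```

```text
[ 0.00657372 -0.02735121 -0.04901732]
[ 0.01518055 -0.04410648 -0.03847297]
```

Emit:
{"api": "jog_arm", "payload": {"increments": [[0.007, -0.027, -0.049, 0], [0.007, -0.027, -0.049, 0], [0.007, -0.027, -0.049, 0], [0.007, -0.027, -0.049, 0], [0.007, -0.027, -0.049, 0], [0.007, -0.027, -0.049, 0], [0.007, -0.027, -0.049, 0], [0.01, -0.035, -0.045, 0]]}}

```text
time: 27.18
eef_pos: [0.336, 0.4436, 0.4207]
eef_rot: [-1.333, 1.154, 3.087]
ft_force: [-0.7, 0.6, 0.4]
gripper_width: 1.002
```

Emit:
{"api": "jog_arm", "payload": {"increments": [[0.015, -0.044, -0.038, 0], [0.015, -0.044, -0.038, 0], [0.015, -0.044, -0.038, 0], [0.015, -0.044, -0.038, 0], [0.015, -0.044, -0.038, 0], [0.015, -0.044, -0.038, 0], [0.013, -0.035, -0.03, 0]]}}

```text
time: 28.05
eef_pos: [0.0814, 0.7861, 0.4297]
eef_rot: [-1.367, 1.163, 3.07]
ft_force: [0.5, 1.0, -0.3]
gripper_width: 1.0
```

```bash
python3 -c "
from h import *
s,p,Rt=show()
for d in ([-.013,.055,0],[-.034,.05,0]): print(Rt.T@d)
"
```

```text
t 28.05 p [0.0814 0.7861 0.4297] q [1.188 0.563 0.79  0.409 1.893 1.574] F [ 0.5  1.  -0.3] T [-0.06 -0.25 -0.02] w 1.0
x [-0.3957  0.0283 -0.918 ] y [ 0.8821 -0.2664 -0.3885] z [-0.2555 -0.9635  0.0804]
[ 0.00670001 -0.02611721 -0.04966892]
[ 0.01486791 -0.04331023 -0.03948632]
```

Emit:
{"api": "jog_arm", "payload": {"increments": [[0, -0.02, -0.035, 0], [0, -0.02, -0.03, 0], [-0.004, -0.02, -0.03, 0], [-0.004, -0.025, -0.045, 0], [-0.006, -0.025, -0.05, 0]]}}

```text
time: 28.68
eef_pos: [0.0057, 0.9183, 0.4215]
eef_rot: [-1.468, 1.148, 2.965]
ft_force: [0.8, -0.1, 1.6]
gripper_width: 0.999
```

```bash
python3 -c "
from h import *
s,p,Rt=show()
for d in ([.034,-.045,0],[.03,-.05,0]): print(Rt.T@d)
"
```

```text
t 28.68 p [0.0057 0.9183 0.4215] q [1.315 1.009 0.127 0.466 1.997 1.792] F [ 0.8 -0.1  1.6] T [-0.12 -0.2  -0.03] w 0.999
x [-0.4038  0.0722 -0.912 ] y [ 0.875  -0.2607 -0.408 ] z [-0.2672 -0.9627  0.0421]
[-0.01697645  0.04147965  0.03423797]
[-0.01572199  0.03928329  0.04012034]
```

Two more pushes for margin.

Emit:
{"api": "jog_arm", "payload": {"increments": [[-0.01, -0.02, -0.05, 0], [-0.01, -0.02, -0.05, 0]]}}

```text
time: 28.92
eef_pos: [-0.0115, 0.9413, 0.4156]
eef_rot: [-1.601, 1.129, 2.823]
ft_force: [-0.0, -0.4, 0.8]
gripper_width: 0.998
```

```bash
python3 -c "
from h import *
s,p,Rt=show()
for d in ([.03,-.05,0],[.02,-.05,0],[-.025,-.045,0]): print(Rt.T@d)
"
```

```text
t 28.93 p [-0.0115  0.9413  0.4156] q [1.334 1.018 0.127 0.471 1.92  1.803] F [-0.  -0.4  0.8] T [-0.11 -0.26  0.02] w 0.998
x [-0.4063  0.1339 -0.9039] y [ 0.8675 -0.2543 -0.4276] z [-0.2871 -0.9578 -0.0128]
[-0.01888258  0.03873868  0.03927802]
[-0.0148199   0.03006386  0.04214896]
[ 0.00413157 -0.01024424  0.05027908]
```

Emit:
{"api": "jog_arm", "payload": {"increments": [[-0.009, 0.02, 0.02, 0], [-0.02, 0.042, 0.042, 0], [-0.02, 0.042, 0.042, 0], [-0.02, 0.042, 0.042, 0], [-0.02, 0.042, 0.042, 0], [-0.02, 0.042, 0.042, 0], [-0.02, 0.042, 0.042, 0], [-0.02, 0.042, 0.042, 0]]}}

```text
time: 29.92
eef_pos: [0.2163, 0.543, 0.4127]
eef_rot: [-1.622, 1.132, 2.826]
ft_force: [0.5, 0.3, 0.3]
gripper_width: 0.997
```

```bash
python3 -c "
from h import *
s,p,Rt=show()
for d in ([.03,-.05,0],[-.006,-.055,0],[-.025,-.045,0]): print(Rt.T@d)
"
```

```text
t 29.93 p [0.2163 0.543  0.4127] q [0.806 0.051 1.451 0.406 1.82  1.136] F [0.5 0.3 0.3] T [-0.1  -0.26 -0.08] w 0.997
x [-0.4037  0.1317 -0.9054] y [ 0.8756 -0.2314 -0.424 ] z [-0.2653 -0.9639 -0.0219]
[-0.01869529  0.03783654  0.04023534]
[-0.00482157  0.00747245  0.05460691]
[ 0.00416524 -0.01147744  0.05000919]
```

Emit:
{"api": "jog_arm", "payload": {"increments": [[-0.005, 0.0075, 0.055, 0], [-0.005, 0.0075, 0.055, 0], [-0.005, 0.0075, 0.055, 0], [-0.005, 0.0075, 0.055, 0], [-0.005, 0.0075, 0.055, 0], [-0.005, 0.0075, 0.055, 0], [-0.005, 0.0075, 0.055, 0], [0, -0.01, 0.05, 0]]}}

```text
time: 30.92
eef_pos: [0.1448, 0.1009, 0.4214]
eef_rot: [-1.65, 1.151, 2.82]
ft_force: [1.0, -0.7, 0.3]
gripper_width: 0.999
```

```bash
python3 -c "
from h import *
s,p,Rt=show()
for d in ([-.05,0,-.01],[-.05,-.01,0],[-.05,-.02,-.01]): print(Rt.T@d)
"
```

```text
t 30.93 p [0.1448 0.1009 0.4214] q [-0.195 -0.871  2.091  0.072  2.337  0.087] F [ 1.  -0.7  0.3] T [-0.1  -0.25  0.07] w 0.999
x [-0.3865  0.129  -0.9132] y [ 0.8885 -0.2136 -0.4062] z [-0.2474 -0.9684 -0.032 ]
[ 0.02845785 -0.04036195  0.01269111]
[ 0.01803592 -0.04228837  0.02205447]
[ 0.02587844 -0.03609079  0.03205871]
```

Emit:
{"api": "jog_arm", "payload": {"increments": [[0.022, -0.042, 0.018, 0], [0.022, -0.042, 0.018, 0], [0.025, -0.042, 0.015, 0], [0.025, -0.042, 0.015, 0], [0.025, -0.042, 0.015, 0]]}}

```text
time: 31.55
eef_pos: [0.0277, 0.1571, 0.4564]
eef_rot: [-1.483, 1.088, 2.996]
ft_force: [0.5, 0.2, 0.1]
gripper_width: 0.998
```

```bash
python3 -c "
from h import *
s,p,Rt=show()
for d in ([-.05,0,-.01],[.047,-.013,-.003]): print(Rt.T@d)
"
```

```text
t 31.55 p [0.0277 0.1571 0.4564] q [ 0.154 -1.017  2.096  0.235  2.513  0.547] F [0.5 0.2 0.1] T [-0.06 -0.31 -0.06] w 0.998
x [-0.4594  0.0673 -0.8857] y [ 0.8602 -0.2149 -0.4626] z [-0.2214 -0.9743  0.0408]
[ 0.03182851 -0.03838261  0.01066403]
[-0.01981205  0.04460852  0.00213609]
```

Emit:
{"api": "jog_arm", "payload": {"increments": [[-0.02, 0.046, 0.006, 0], [-0.02, 0.046, 0.006, 0], [-0.02, 0.046, 0.006, 0], [-0.02, 0.046, 0.006, 0], [-0.018, 0.046, 0.006, 0], [-0.015, 0.046, 0.006, 0], [-0.015, 0.046, 0.006, 0], [-0.015, 0.046, 0.006, 0]]}}

```text
time: 32.55
eef_pos: [0.4079, 0.0384, 0.4306]
eef_rot: [-1.485, 1.126, 3.042]
ft_force: [-0.0, -0.2, -0.3]
gripper_width: 1.001
```

```bash
python3 -c "
from h import *
s,p,Rt=show()
for d in (np.array([.715,-.0907,.34])-p,): print(Rt.T@d)
"
```

```text
t 32.55 p [0.4079 0.0384 0.4306] q [-0.165 -0.135  1.6   -0.033  2.119  0.01 ] F [-0.  -0.2 -0.3] T [-0.06 -0.24  0.  ] w 1.001
x [-0.4278  0.0426 -0.9029] y [ 0.8866 -0.1743 -0.4284] z [-0.1756 -0.9838  0.0368]
[-0.05511509  0.3336142   0.06975408]
```

Emit:
{"api": "jog_arm", "payload": {"increments": [[-0.008, 0.047, 0.01, 0], [-0.008, 0.047, 0.01, 0], [-0.008, 0.047, 0.01, 0], [-0.008, 0.047, 0.01, 0], [-0.008, 0.047, 0.01, 0], [-0.008, 0.047, 0.01, 0], [0, 0, 0, 0]]}}

```text
time: 33.42
eef_pos: [0.6809, -0.0628, 0.3586]
eef_rot: [-1.479, 1.14, 3.062]
ft_force: [0.3, 0.3, -0.1]
gripper_width: 0.996
```

```bash
python3 -c "
from h import *
from plant import manip
import cv2
s,p,Rt=show()
c=manip.read_camera('wrist'); cv2.imwrite('pics/w2.png',c['image']); np.savez('w2.npz',E=c['extrinsics'],p=p,R=Rt)
c=manip.read_camera('top'); cv2.imwrite('pics/t2.png',c['image'])
M=np.array([.602,-.069,.06])
for L in (.2,.23,.26): print(L,Rt.T@(M+AX*L-p))
"
```

```text
t 33.42 p [ 0.6809 -0.0628  0.3586] q [-0.231  0.552  0.933 -0.072  2.081 -0.082] F [ 0.3  0.3 -0.1] T [-0.07 -0.2   0.01] w 0.996
x [-0.4161  0.0333 -0.9087] y [ 0.8947 -0.1633 -0.4157] z [-0.1623 -0.986   0.0382]
0.2 [0.10420469 0.05612241 0.01723469]
0.23 [0.07423994 0.05635309 0.01869149]
0.26 [0.04427518 0.05658376 0.02014829]
```

View pics/w2.png

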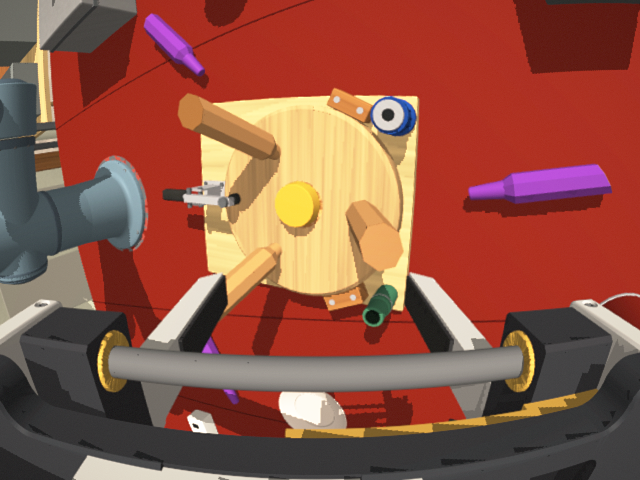

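Run:
```python
import cv2
a=cv2.imread("pics/w2.png")[185:290,330:430]; cv2.imwrite("pics/w2c.png",cv2.resize(a,None,fx=5.6,fy=5.6,interpolation=cv2.INTER_CUBIC))
```

```text
(no output)
```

View pics/w2c.png

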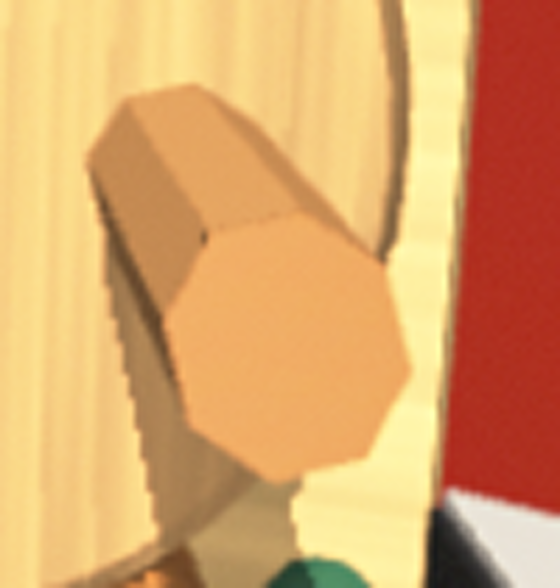

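```bash
cat >> h.py <<'E'
az=np.array([.981,-.195,0])/np.hypot(.981,.195)
c25,s25=np.cos(np.radians(25)),np.sin(np.radians(25))
Zm=az*s25+np.array([0,0,c25]); Xm=-az*c25+np.array([0,0,s25]); Ym=np.cross(Zm,Xm)
def wproj(E,P,f=371.648,cx=315.613,cy=242.526):
    q=(np.atleast_2d(P)-E[:3,3])@E[:3,:3]; th=np.arctan2(np.hypot(q[:,0],q[:,1]),q[:,2]); a=np.arctan2(q[:,1],q[:,0])
    return np.stack([cx+f*th*np.cos(a),cy+f*th*np.sin(a)],1)
def face(foot,phi,tx=0,ty=0):
    Rm=np.stack([Xm,Ym,Zm],1)@R.from_rotvec([tx,ty,0]).as_matrix()@R.from_euler('z',phi).as_matrix()
    a=np.radians(22.5+45*np.arange(8)); r=.019/np.cos(np.radians(22.5))
    L=np.stack([r*np.cos(a),r*np.sin(a),-r*np.cos(a)*np.tan(np.radians(25))],1)
    return foot+L@Rm.T, foot+(L*[1,1,0]+[0,0,-.129])@Rm.T
E
python3 - <<'E'
from h import *
d=np.load('w2.npz');E=d['E']
V=np.array([(208,238),(303,212),(385,265),(411,370),(365,458),(278,482),(188,412),(165,322)])/5.6+[330,185]
V-= 0.4
B=np.array([(90,160),(127,98),(195,85)])/5.6+[330,185]-.4   # far end vertices of octagon
best=[]
for k in range(8):
  for sgn in (1,-1):
   for ph0 in (np.radians(45*k),):
    idx=lambda P:P
    for roll in range(8):
      def res(x):
        P,_=face(x[:3],x[3]); u=wproj(E,P)[::sgn]; u=np.roll(u,roll,0)
        return np.r_[(u-V).ravel(),(x[:3]-[.6675,-.083,.2045])/.003]
      r=least_squares(res,[.6675,-.083,.2045,ph0])
      best.append((r.cost,*r.x[:3],(r.x[3]+np.pi)%(2*np.pi)-np.pi,sgn,roll))
best.sort(); 
seen=[]
for b in best:
    if all(abs(b[4]-q)>.1 for q in seen): seen.append(b[4]); print(np.round(b,4))
    if len(seen)>5: break
E
```

```text
[ 5.3369  0.6724 -0.0823  0.2013 -1.3093 -1.      1.    ]
[10.2139  0.6724 -0.0822  0.2019 -0.4617 -1.      0.    ]
[18.4468  0.6734 -0.0816  0.204  -2.1419 -1.      2.    ]
[32.65    0.6733 -0.0815  0.2053  0.3595 -1.      7.    ]
[51.6789  0.6747 -0.0807  0.208  -2.9309 -1.      3.    ]
[68.983   0.6746 -0.0806  0.2091  1.1349 -1.      6.    ]
```

Run:
```python
from h import *
d=np.load('w2.npz');E=d['E']
V=np.array([(208,238),(303,212),(385,265),(411,370),(365,458),(278,482),(188,412),(165,322)])/5.6+[330,185]
V-= 0.4
B=np.array([(90,160),(127,98),(195,85)])/5.6+[330,185]-.4
best=[]
for ph0 in np.radians(np.arange(0,360,45)):
    for roll in range(8):
      def res(x,full=False):
        P,Q=face(x[:3],x[3],x[4],x[5]); u=np.roll(wproj(E,P)[::-1],roll,0);w=np.roll(wproj(E,Q)[::-1],roll,0)
        return np.r_[(u-V).ravel(),(w[[7,0,1]]-B).ravel()*.7,(x[:3]-[.6675,-.083,.2045])/.003,x[4:]/.015]
      r=least_squares(res,[.6675,-.083,.2045,ph0,0,0])
      best.append((r.cost,*r.x[:3],(r.x[3]+np.pi)%(2*np.pi)-np.pi,*r.x[4:],roll))
best.sort(); 
seen=[]
for b in best:
    if all(abs(b[4]-q)>.1 for q in seen): seen.append(b[4]); print(np.round(b,4))
    if len(seen)>4: break
b=best[0]; x=np.array(b[1:7])
print(proj('top',x[:3]),proj('scene',x[:3]))
import cv2
P,Q=face(x[:3],x[3],x[4],x[5])
S=6
for cam,f,(x0,y0,w,h) in (('top','pics/t2.png',(310,150,90,80)),('scene','pics/s2.png',(320,240,90,80)),('w','pics/w2.png',(330,185,100,105))):
    im=cv2.resize(cv2.imread(f)[y0:y0+h,x0:x0+w],None,fx=S,fy=S,interpolation=cv2.INTER_CUBIC)
    U=wproj(E,P) if cam=='w' else np.array([proj(cam,q) for q in P])
    cv2.polylines(im,[np.int32((U-[x0,y0]+.5)*S)],True,(255,0,0),1)
    j=np.argmax(P[:,2]); c=np.int32((U[j]-[x0,y0]+.5)*S); cv2.circle(im,(int(c[0]),int(c[1])),5,(0,0,255),-1)
    cv2.imwrite(f'pics/f_{cam}.png',im)
a=cv2.imread('pics/f_top.png');b2=cv2.imread('pics/f_scene.png');c=np.vstack([a,b2]); cv2.imwrite('pics/f_both.png',cv2.resize(c,None,fx=.62,fy=.62))
```

```text
[ 5.6308e+00  6.7240e-01 -8.2300e-02  2.0150e-01 -1.3122e+00  4.7000e-03
 -8.7000e-03  1.0000e+00]
[ 1.06339e+01  6.72400e-01 -8.22000e-02  2.02000e-01 -4.64100e-01
  1.00000e-03 -1.20000e-03  0.00000e+00]
[ 1.90142e+01  6.73500e-01 -8.14000e-02  2.04500e-01 -2.14170e+00
  1.28000e-02 -9.50000e-03  2.00000e+00]
[ 3.28756e+01  6.73500e-01 -8.13000e-02  2.05800e-01  3.53800e-01
  6.40000e-03  5.30000e-03  7.00000e+00]
[ 5.04652e+01  6.74900e-01 -8.03000e-02  2.09000e-01 -2.92580e+00
  2.17000e-02 -2.00000e-03  3.00000e+00]
[354.61700948 172.36590413] [365.57366309 276.98293298]
```

View pics/f_both.png

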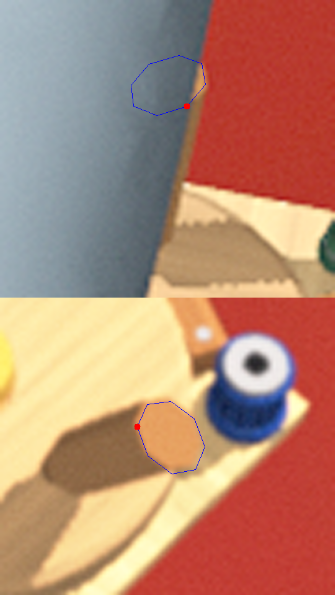

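Run:
```python
from h import *
import cv2
d=np.load('w2.npz');E=d['E']
S=6; rows=[]
for x in ([.6724,-.0823,.2015,-1.312],[.6724,-.0822,.202,-.464],[.6735,-.0814,.2045,-2.142]):
  P,Q=face(np.array(x[:3]),x[3]); col=[]
  for cam,f,(x0,y0,w,h) in (('top','pics/top0.png',(325,155,55,50)),('scene','pics/scene0.png',(335,250,55,50)),('w','pics/w2.png',(352,212,55,65))):
    h=60 if cam!='w' else 60
    im=cv2.resize(cv2.imread(f)[y0:y0+h,x0:x0+w],None,fx=S,fy=S,interpolation=cv2.INTER_CUBIC)
    U=wproj(E,P) if cam=='w' else np.array([proj(cam,q) for q in P])
    cv2.polylines(im,[np.int32((U-[x0,y0]+.5)*S)],True,(255,0,0),1)
    col.append(im)
  rows.append(np.hstack(col))
cv2.imwrite('pics/cmp.png',cv2.resize(np.vstack(rows),None,fx=.55,fy=.55))
```

```text
(no output)
```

View pics/cmp.png

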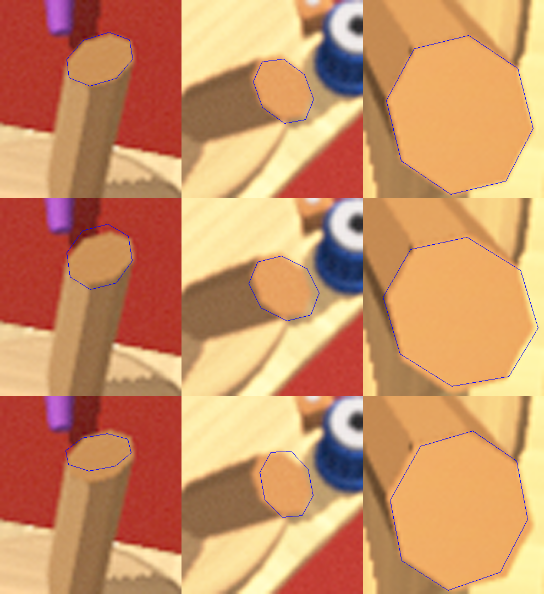

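Run:
```python
from h import *
s,p,Rt=show()
F=np.array([.6715,-.082,.2025]); phi=-1.312
a=np.arctan2(Rt[:,1]@Ym,Rt[:,1]@Xm); print('jaw angle',np.degrees(a))
e=(np.degrees(phi-a)+22.5)%45-22.5; print('leg-z rot needed',e,'-> tool turn',-e)
for k in (.05,.02,-.0735): print(k,Rt.T@(F+Zm*k-p))
print('tilt err in (Xm,Ym)',Rt[:,0]@Xm,Rt[:,0]@Ym)
```

```text
t 33.52 p [ 0.6795 -0.0618  0.3635] q [-0.23   0.544  0.935 -0.072  2.082 -0.082] F [ 0.3 -0.5  0.9] T [-0.07 -0.23 -0.02] w 0.999
x [-0.4112  0.0319 -0.911 ] y [ 0.8972 -0.1628 -0.4106] z [-0.1614 -0.9861  0.0383]
jaw angle -179.1252535362102
leg-z rot needed 13.953190815046199 -> tool turn -13.953190815046199
0.05 [0.09942969 0.06285626 0.01748961]
0.02 [0.12939098 0.0624624  0.01601803]
-0.0735 [0.22277036 0.06123487 0.01143157]
tilt err in (Xm,Ym) -0.013860245561507039 0.04885127783029649
```

Emit:
{"api": "jog_arm", "payload": {"increments": [[0.02, 0.032, 0.009, 0], [0.02, 0.032, 0.009, 0], [0.02, 0, 0, -7], [0.02, 0, 0, -7], [0, 0, 0, 0]], "jaw": -1, "newtons": 60}}

```text
time: 34.15
eef_pos: [0.7014, -0.0808, 0.279]
eef_rot: [-1.719, 1.168, 3.08]
ft_force: [-0.4, 0.0, 0.4]
gripper_width: 1.001
```

```bash
cat >> h.py <<'E'
def rel(F=np.array([.6715,-.082,.2025]),phi=-1.312,ks=(.0,-.0735)):
    s,p,Rt=show()
    a=np.arctan2(Rt[:,1]@Ym,Rt[:,1]@Xm); e=(np.degrees(phi-a)+22.5)%45-22.5; print('jaw',np.degrees(a).round(2),'tool turn',(-e).round(2))
    for k in ks: print(k,(Rt.T@(F+Zm*k-p)).round(4))
    M=F-Zm*.159
    print('tilt err',Rt[:,0]@Xm,Rt[:,0]@Ym,'TCP in mortise',(Xm@(p-M)).round(4),(Ym@(p-M)).round(4),(Zm@(p-M)).round(4), 'F mort',np.array([Xm,Ym,Zm])@s['ft_force'])
    return s,p,Rt
E
python3 - <<'E'
from h import *
from plant import manip
import cv2
rel()
c=manip.read_camera('wrist'); cv2.imwrite('pics/w3.png',c['image']); np.savez('w3.npz',E=c['extrinsics'])
E
```

```text
t 34.15 p [ 0.7014 -0.0808  0.279 ] q [-0.246  0.612  0.984 -0.077  1.942 -0.347] F [-0.4  0.   0.4] T [-0.07 -0.28  0.01] w 1.001
x [-0.3917  0.024  -0.9198] y [ 0.917   0.0917 -0.3881] z [ 0.075  -0.9955 -0.0579]
jaw -164.41 tool turn 0.76
0.0 [0.0821 0.0022 0.0033]
-0.0735 [ 0.1554  0.0006 -0.0011]
tilt err -0.03628622992662592 0.052867492118542705 TCP in mortise 0.006 -0.007 0.2407 F mort [0.51988356 0.04830356 0.19462813]
```

View pics/w3.png

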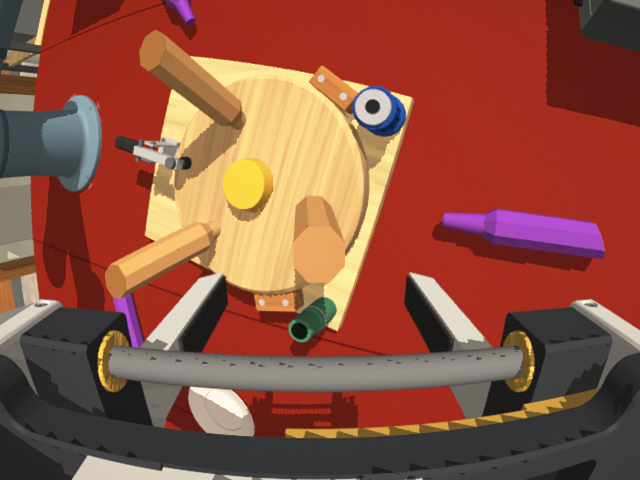

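Emit:
{"api": "jog_arm", "payload": {"increments": [[0.015, 0, 0, 0.5], [0.015, 0, 0, 0], [0.015, 0, 0, 0], [0.015, 0, 0, 0]]}}

```text
time: 34.7
eef_pos: [0.6807, -0.0785, 0.2324]
eef_rot: [-1.696, 1.185, 3.09]
ft_force: [-0.1, 0.5, 0.1]
gripper_width: 1.0
```

Run:
```python
from h import *
rel()
```

```text
t 34.7 p [ 0.6807 -0.0785  0.2324] q [-0.249  0.569  1.125 -0.077  1.826 -0.329] F [-0.1  0.5  0.1] T [-0.01 -0.24 -0.04] w 1.0
x [-0.376   0.0192 -0.9264] y [ 0.9243  0.078  -0.3735] z [ 0.0651 -0.9968 -0.0471]
jaw -165.11 tool turn 0.06
0.0 [0.0311 0.0024 0.0043]
-0.0735 [ 0.1044 -0.0004 -0.0005]
tilt err -0.05390905890378508 0.05443928994289458 TCP in mortise 0.0051 -0.0053 0.1896 F mort [ 0.18592559 -0.44127934 -0.01626529]
```

Emit:
{"api": "jog_arm", "payload": {"increments": [[0.055, 0, 0, 0], [0.055, 0, 0, 0]]}}

```text
time: 34.95
eef_pos: [0.6409, -0.077, 0.1309]
eef_rot: [-1.691, 1.194, 3.095]
ft_force: [0.2, 0.5, -0.7]
gripper_width: 0.996
```

Run:
```python
from h import *
from plant import manip
import cv2
rel()
c=manip.read_camera('wrist'); cv2.imwrite('pics/w4.png',c['image'])
c=manip.read_camera('scene'); cv2.imwrite('pics/s4.png',c['image'])
rel()
```

```text
t 34.95 p [ 0.6409 -0.077   0.1309] q [-0.26   0.551  1.336 -0.078  1.624 -0.324] F [ 0.2  0.5 -0.7] T [-0.06 -0.31 -0.03] w 0.996
x [-0.3678  0.0171 -0.9297] y [ 0.9276  0.0767 -0.3656] z [ 0.0651 -0.9969 -0.0441]
jaw -165.14 tool turn 0.03
0.0 [-0.0779  0.0018  0.0039]
-0.0735 [-0.0047 -0.0016 -0.0012]
tilt err -0.0629439339239189 0.05495283314129164 TCP in mortise -0.0022 0.001 0.081 F mort [-0.39922837 -0.53642588 -0.61097369]
t 35.05 p [ 0.6359 -0.0757  0.1256] q [-0.261  0.555  1.343 -0.078  1.627 -0.324] F [0.4 0.5 0.2] T [-0.1  -0.22  0.05] w 0.999
x [-0.3812  0.0208 -0.9242] y [ 0.9223  0.0779 -0.3787] z [ 0.0641 -0.9967 -0.0489]
jaw -165.15 tool turn 0.02
0.0 [-0.0848  0.0032  0.0048]
-0.0735 [-0.0115  0.0008  0.0001]
tilt err -0.04804910441949473 0.053910197394004225 TCP in mortise 0.0003 0.0007 0.074 F mort [-0.17513684 -0.58011411  0.32869121]
```

View pics/w4.png

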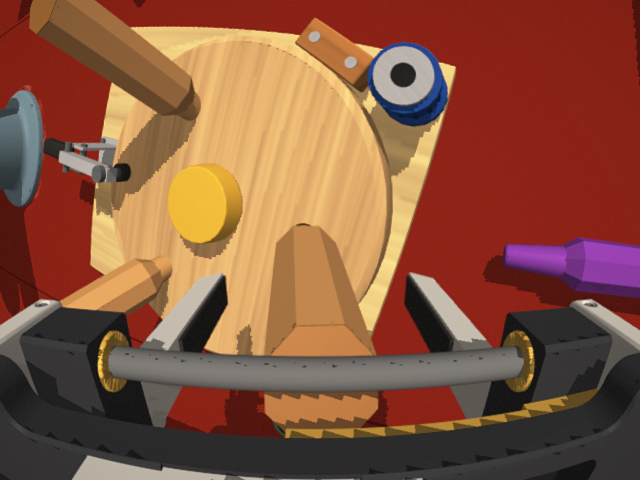

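View pics/s4.png

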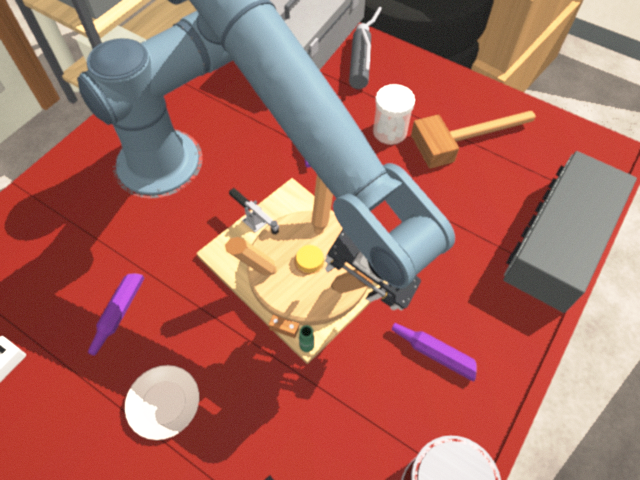

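Emit:
{"api": "jog_arm", "payload": {"increments": [[-0.012, 0.001, 0, 0]]}}

```text
time: 35.17
eef_pos: [0.6419, -0.076, 0.1376]
eef_rot: [-1.699, 1.179, 3.087]
ft_force: [0.2, -0.1, 1.4]
gripper_width: 1.002
```

Run:
```python
from h import *
from plant import manip
manip.read_camera('wrist');manip.read_camera('wrist')
rel()
```

```text
t 35.27 p [ 0.6442 -0.0765  0.1399] q [-0.259  0.555  1.314 -0.078  1.65  -0.324] F [0.7 0.5 0.4] T [-0.04 -0.26 -0.  ] w 1.0
x [-0.3757  0.0193 -0.9265] y [ 0.9245  0.0773 -0.3732] z [ 0.0644 -0.9968 -0.0469]
jaw -165.15 tool turn 0.02
0.0 [-0.0683  0.0014  0.0043]
-0.0735 [ 0.0049 -0.0014 -0.0005]
tilt err -0.054206939692669674 0.054303170365759004 TCP in mortise -0.0012 -0.0001 0.0905 F mort [-0.32406624 -0.64982906  0.5768616 ]
```

Emit:
{"api": "jog_arm", "payload": {"increments": [[0, 0, 0, 0], [0, 0, 0, 0], [0, 0, 0, 0]], "jaw": 0.0, "newtons": 20}}

```text
time: 35.65
eef_pos: [0.6479, -0.0772, 0.1447]
eef_rot: [-1.691, 1.194, 3.095]
ft_force: [-0.1, 0.9, 0.5]
gripper_width: 0.719
```

Run:
```python
from h import *
rel()
```

```text
t 35.65 p [ 0.6479 -0.0772  0.1447] q [-0.258  0.553  1.307 -0.078  1.651 -0.324] F [-0.1  0.9  0.5] T [-0.07 -0.2   0.01] w 0.719
x [-0.3676  0.0171 -0.9298] y [ 0.9277  0.0766 -0.3654] z [ 0.0649 -0.9969 -0.044 ]
jaw -165.15 tool turn 0.02
0.0 [-0.0625  0.0004  0.0037]
-0.0735 [ 0.0107 -0.0031 -0.0013]
tilt err -0.0631317272070219 0.05488090492375258 TCP in mortise -0.0026 -0.0001 0.0964 F mort [ 0.41387483 -0.85299078  0.32120117]
```

Emit:
{"api": "jog_arm", "payload": {"increments": [[0.012, -0.002, -0.001, 0]], "jaw": 1, "newtons": 60}}

```text
time: 35.78
eef_pos: [0.6424, -0.0764, 0.1351]
eef_rot: [-1.689, 1.197, 3.097]
ft_force: [0.6, -0.3, 0.4]
gripper_width: 0.608
```

Run:
```python
from h import *
from plant import manip
rel()
for i in range(5):
    manip.read_camera('wrist'); s=manip.read_state(); print(s['gripper_width'].round(3),s['ft_force'].round(1),s['torque'].round(2))
rel()
```

```text
t 35.77 p [ 0.6424 -0.0764  0.1351] q [-0.259  0.548  1.332 -0.078  1.628 -0.323] F [ 0.6 -0.3  0.4] T [-0.1  -0.29 -0.02] w 0.608
x [-0.3652  0.0164 -0.9308] y [ 0.9286  0.0764 -0.363 ] z [ 0.0651 -0.9969 -0.0432]
jaw -165.15 tool turn 0.02
0.0 [-0.0735  0.0022  0.0046]
-0.0735 [-0.0003 -0.0015 -0.0006]
tilt err -0.06580747640521864 0.05508518649156942 TCP in mortise -0.0016 0.0002 0.0853 F mort [-0.43238475  0.18309141  0.61727797]Traceback (most recent call last):
  File "<stdin>", line 5, in <module>
AttributeError: 'float' object has no attribute 'round'
```

Run:
```python
from h import *
from plant import manip
for i in range(5):
    manip.read_camera('wrist'); s=manip.read_state(); print(round(s['gripper_width'],3),s['ft_force'].round(1),s['torque'].round(2))
rel()
```

```text
0.525 [-0.   0.3 -0.8] [ 0.01 -0.28  0.02]
0.487 [-0.9 -0.4 -1.3] [-0.01 -0.22  0.05]
0.444 [-6.5 -1.3  0. ] [-0.28  1.79  0.15]
0.417 [-11.5  -0.5   2.6] [-0.42  3.43  0.31]
0.411 [-9.3 -1.3  5. ] [-0.31  3.06  0.31]
t 36.08 p [ 0.6373 -0.0764  0.1344] q [-0.26   0.549  1.335 -0.082  1.64  -0.323] F [-9.3 -1.3  5. ] T [-0.31  3.06  0.31] w 0.411
x [-0.3806  0.0166 -0.9246] y [ 0.9225  0.0767 -0.3783] z [ 0.0646 -0.9969 -0.0445]
jaw -165.21 tool turn -0.04
0.0 [-0.0761  0.0053  0.0047]
-0.0735 [-0.0028  0.0029 -0.0003]
tilt err -0.049503386528313036 0.057919966824191926 TCP in mortise 0.0026 0.0012 0.0826 F mort [10.09634892  3.07740381  0.75920693]
```

Emit:
{"api": "jog_arm", "payload": {"increments": [[0.003, 0, 0, -3], [0.006, 0, 0, -5], [0.006, 0, 0, -5]]}}

```text
time: 36.45
eef_pos: [0.6341, -0.0761, 0.1319]
eef_rot: [-1.922, 1.184, 3.096]
ft_force: [3.6, 1.7, 17.7]
gripper_width: 0.402
```

Run:
```python
from h import *
rel()
```

```text
t 36.45 p [ 0.6341 -0.0761  0.1319] q [-0.261  0.542  1.349 -0.081  1.629 -0.556] F [ 3.6  1.7 17.7] T [ 0.67  1.02 -0.36] w 0.402
x [-0.377   0.0171 -0.926 ] y [ 0.8841  0.3045 -0.3543] z [ 0.276  -0.9523 -0.13  ]
jaw -151.89 tool turn 13.28
0.0 [-0.0796  0.0062  0.0067]
-0.0735 [-0.0063  0.0047  0.0012]
tilt err -0.053181534964208195 0.056716915232862694 TCP in mortise 0.0044 0.0015 0.0791 F mort [ 4.59036049 -2.40178294 17.40026806]
```

Emit:
{"api": "jog_arm", "payload": {"increments": [[0.006, 0, 0, -5], [0.006, 0, 0, -5], [0.006, 0, 0, -5], [0.006, 0, 0, 4]]}}

```text
time: 36.95
eef_pos: [0.6336, -0.0754, 0.1313]
eef_rot: [-2.121, 1.202, 3.095]
ft_force: [-0.8, 0.6, 19.3]
gripper_width: 0.402
```

Run:
```python
from h import *
rel()
```

```text
t 36.95 p [ 0.6336 -0.0754  0.1313] q [-0.262  0.529  1.365 -0.077  1.609 -0.754] F [-0.8  0.6 19.3] T [0.29 2.19 0.24] w 0.402
x [-0.3602  0.0167 -0.9327] y [ 0.8184  0.4856 -0.3073] z [ 0.4478 -0.874  -0.1885]
jaw -140.51 tool turn -20.34
0.0 [-0.0801  0.0059  0.0093]
-0.0735 [-0.0069  0.0044  0.0029]
tilt err -0.07108039679268291 0.05387956277360606 TCP in mortise 0.0047 0.0009 0.0782 F mort [ 8.95773292 -0.42571063 17.11637995]
```

Emit:
{"api": "jog_arm", "payload": {"increments": [[0.008, 0, 0, -6], [0.008, 0, 0, -6], [0.008, 0, 0, -6], [0.008, 0, 0, -6]]}}

```text
time: 37.45
eef_pos: [0.6335, -0.0736, 0.1306]
eef_rot: [-2.56, 1.225, 3.085]
ft_force: [1.8, 3.3, 23.6]
gripper_width: 0.404
```

Run:
```python
from h import *
rel()
```

```text
t 37.45 p [ 0.6335 -0.0736  0.1306] q [-0.262  0.513  1.384 -0.069  1.583 -1.183] F [ 1.8  3.3 23.6] T [ 1.09  2.08 -0.55] w 0.404
x [-0.338   0.0192 -0.941 ] y [ 0.5637  0.8047 -0.1861] z [ 0.7537 -0.5933 -0.2828]
jaw -115.95 tool turn 4.22
0.0 [-0.0807  0.0012  0.0133]
-0.0735 [-0.0076  0.0013  0.0056]
tilt err -0.09386580050808525 0.04709608771805081 TCP in mortise 0.0049 -0.0009 0.0774 F mort [ 8.95277427 -3.56639451 21.90931759]
```

Emit:
{"api": "jog_arm", "payload": {"increments": [[0.011, 0.001, 0.003, -6], [0.011, 0.001, 0.003, -6], [0.011, 0, 0.003, -6], [0.011, 0, 0.003, -6]]}}

```text
time: 37.95
eef_pos: [0.6455, -0.0746, 0.1228]
eef_rot: [-3.008, 1.258, 3.063]
ft_force: [1.9, 6.4, 30.1]
gripper_width: 0.405
```

Run:
```python
from h import *
rel()
```

```text
t 37.95 p [ 0.6455 -0.0746  0.1228] q [-0.264  0.526  1.375 -0.057  1.548 -1.614] F [ 1.9  6.4 30.1] T [ 2.7   1.96 -1.15] w 0.405
x [-0.3068  0.0241 -0.9515] y [ 0.2035  0.9782 -0.0408] z [ 0.9298 -0.2061 -0.305 ]
jaw -91.45 tool turn -16.28
0.0 [-0.084  -0.0052  0.0014]
-0.0735 [-0.0111 -0.0027 -0.0079]
tilt err -0.12512644770964595 0.03618155656610349 TCP in mortise -0.0092 -0.0022 0.0754 F mort [12.12963559 -6.64933122 27.50409252]
```

Emit:
{"api": "jog_arm", "payload": {"increments": [[0, 0, 0, 0]], "jaw": -1}}

```text
time: 38.08
eef_pos: [0.6468, -0.0746, 0.125]
eef_rot: [-3.008, 1.262, 3.064]
ft_force: [0.9, 0.4, -0.4]
gripper_width: 0.477
```

Run:
```python
from h import *
from plant import manip
for i in range(5): manip.read_camera('wrist')
s,p,Rt=rel()
print(Rt.T@(Zm*.05))
```

```text
t 38.33 p [ 0.6448 -0.0746  0.1217] q [-0.265  0.527  1.377 -0.057  1.548 -1.613] F [ 0.7 -0.4  0.1] T [ 0.   -0.22 -0.03] w 0.687
x [-0.3085  0.0245 -0.9509] y [ 0.2037  0.9782 -0.0409] z [ 0.9292 -0.2063 -0.3067]
jaw -91.46 tool turn -16.29
0.0 [-0.0852 -0.0052  0.0016]
-0.0735 [-0.0123 -0.0027 -0.0076]
tilt err -0.12332070031707966 0.03615718206025798 TCP in mortise -0.0091 -0.0021 0.0741 F mort [-0.66623284  0.27852319  0.47502497]
[-0.0495854  -0.0016628   0.00620672]
```

Emit:
{"api": "jog_arm", "payload": {"increments": [[-0.04, 0, 0.005, 0], [-0.055, 0, 0.007, 0], [-0.055, 0, 0.007, 0]]}}

```text
time: 38.7
eef_pos: [0.7052, -0.0816, 0.2514]
eef_rot: [-3.018, 1.237, 3.053]
ft_force: [1.2, -0.5, -0.2]
gripper_width: 0.987
```

Run:
```python
from h import *
from plant import manip
import cv2
s,p,Rt=rel()
c=manip.read_camera('wrist'); cv2.imwrite('pics/w5.png',c['image']); np.savez('w5.npz',E=c['extrinsics'])
```

```text
t 38.7 p [ 0.7052 -0.0816  0.2514] q [-0.253  0.584  1.061 -0.055  1.827 -1.617] F [ 1.2 -0.5 -0.2] T [ 0.04 -0.32 -0.05] w 0.987
x [-0.3265  0.0292 -0.9447] y [ 0.204   0.9781 -0.0403] z [ 0.9229 -0.2059 -0.3253]
jaw -91.47 tool turn -16.29
0.0 [ 0.0572 -0.0053 -0.0151]
-0.0735 [ 0.1302 -0.0029 -0.0228]
tilt err -0.10387623336129591 0.035052039755965686 TCP in mortise -0.0092 -0.007 0.2172 F mort [-1.28807507  0.28519288  0.3447816 ]
```

View pics/w5.png

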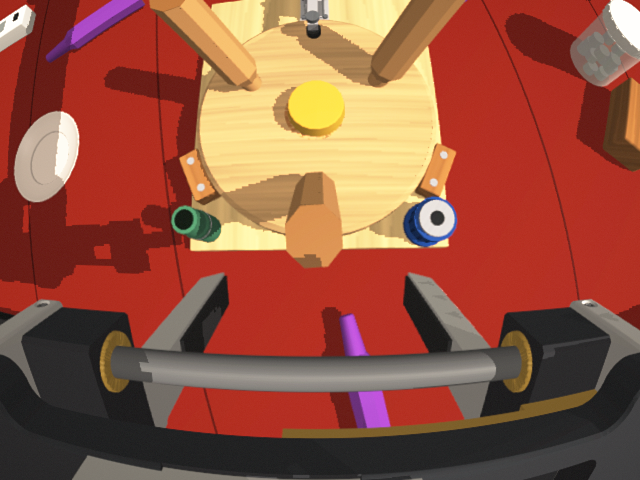

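Run:
```python
import cv2
a=cv2.imread("pics/w5.png")[165:275,270:360]; cv2.imwrite("pics/w5c.png",cv2.resize(a,None,fx=5.4,fy=5.4,interpolation=cv2.INTER_CUBIC))
```

```text
(no output)
```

View pics/w5c.png

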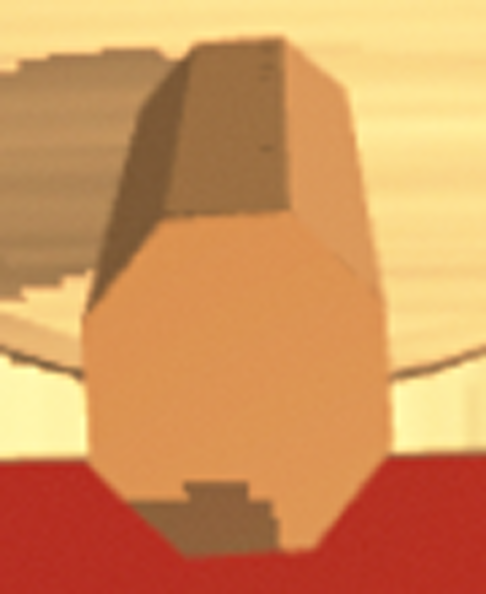

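```bash
cat > fit.py <<'E'
from h import *
def fit(E,V,prior=(.6675,-.083,.2045),sig=.003,n=3,F=None):
    best=[]
    for ph0 in np.radians(np.arange(0,360,45)):
      for roll in range(8):
        def res(x):
          P,_=face(x[:3],x[3]); u=np.roll(wproj(E,P)[::-1],roll,0)
          return np.r_[(u-V).ravel(),(x[:3]-np.array(prior))/sig]
        r=least_squares(res,[*prior,ph0]); best.append((r.cost,*r.x[:3],(r.x[3]+np.pi)%(2*np.pi)-np.pi))
    best.sort(); seen=[]
    for b in best:
        if all(abs(b[4]-q)>.1 for q in seen): seen.append(b[4]); print(np.round(b,4),'deg',round(np.degrees(b[4]),1))
        if len(seen)>=n: break
    return best[0]
E
python3 - <<'E'
from fit import *
E=np.load('w5.npz')['E']
V=np.array([(165,217),(290,208),(384,300),(391,452),(318,550),(185,558),(91,462),(85,317)])/5.4+[270,165]-.4
b=fit(E,V,(.667,-.082,.199))
# known feet L/R to calibrate: project height test
E
```

```text
[ 6.6478  0.6724 -0.078   0.1986  0.0509] deg 2.9
[19.6993  0.6729 -0.0782  0.2026  0.8848] deg 50.7
[31.9159  0.6727 -0.0777  0.1999 -0.7912] deg -45.3
```

Run:
```python
from plant import manip
import cv2, numpy as np
t=manip.read_camera('top')['image']; s=manip.read_camera('scene')['image']
cv2.imwrite('pics/t5.png',t); cv2.imwrite('pics/s5.png',s)
a=cv2.resize(s[150:370,190:420],None,fx=2.7,fy=2.7,interpolation=cv2.INTER_CUBIC)
cv2.imwrite('pics/s5c.png',a)
```

```text
(no output)
```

View pics/s5c.png

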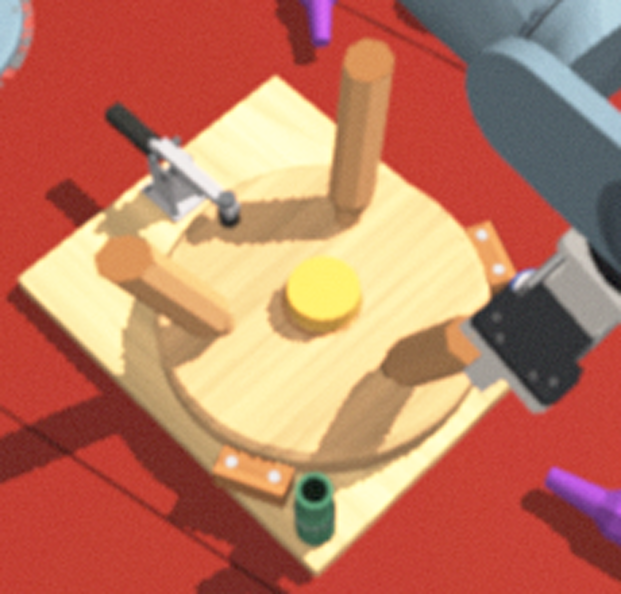

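Run:
```python
from fit import *
E2=np.load('w2.npz')['E'];E5=np.load('w5.npz')['E']
V2=np.array([(208,238),(303,212),(385,265),(411,370),(365,458),(278,482),(188,412),(165,322)])/5.6+[330,185]-.4
V5=np.array([(165,217),(290,208),(384,300),(391,452),(318,550),(185,558),(91,462),(85,317)])/5.4+[270,165]-.4
for sig in (.003,.03):
  a=fit(E2,V2,(.6675,-.082,.2045),sig,1); b=fit(E5,V5,(.6675,-.082,.2),sig,1)
  print(Zm@(np.array(a[1:4])-np.array(b[1:4])), np.linalg.norm(E5[:3,3]-np.array(b[1:4])))
```

```text
[ 5.3091  0.6725 -0.0822  0.2015 -1.3093] deg -75.0
[ 6.4297  0.6725 -0.078   0.1991  0.051 ] deg 2.9
0.002542098950265195 0.246197290897898
[ 3.1103  0.6714 -0.0832  0.1977 -1.3091] deg -75.0
[ 4.1347  0.6725 -0.078   0.1989  0.0509] deg 2.9
-0.0011086164957779096 0.24639906881706244
```

Run:
```python
from h import *
s,p,Rt=st()
print(p)
for d in ([-.02,.003,.05],[-.058,.01,.005]): print(Rt.T@d)
```

```text
[ 0.70716205 -0.08214721  0.25408234]
[-0.04091913 -0.00318826 -0.03499228]
[ 0.01401658 -0.00227128 -0.05733565]
```

Emit:
{"api": "jog_arm", "payload": {"increments": [[-0.041, -0.003, -0.035, 0], [-0.041, -0.003, -0.035, 0], [-0.01, -0.003, -0.058, 0], [0.01, -0.002, -0.058, 0], [0.01, -0.002, -0.058, 0], [0.014, -0.002, -0.058, 0], [0.014, -0.002, -0.058, 0], [0.014, -0.002, -0.058, 0]]}}

```text
time: 39.85
eef_pos: [0.311, -0.0127, 0.4045]
eef_rot: [-3.032, 1.206, 3.038]
ft_force: [0.1, 1.1, 0.9]
gripper_width: 0.997
```

Run:
```python
from h import *
s,p,Rt=rel(ks=())
for d in ([-.058,.01,.0],): print(Rt.T@d)
for a in (10,20,30,40,50,60,70):
    print(a,(Rt@R.from_euler('x',a,degrees=True).as_matrix()).T@np.array([-.05,.005,0]))
```

```text
t 39.85 p [ 0.311  -0.0127  0.4045] q [-0.334 -0.436  1.87  -0.092  2.062 -1.72 ] F [0.1 1.1 0.9] T [ 0.03 -0.29  0.01] w 0.997
x [-0.3546  0.0369 -0.9343] y [ 0.2049  0.978  -0.0391] z [ 0.9123 -0.2053 -0.3544]
jaw -91.48 tool turn -16.31
tilt err -0.07311778539273914 0.032899338055560945 TCP in mortise 0.4181 0.0023 0.187 F mort [ 0.44461817 -1.13347458  0.75861179]
[ 0.02093579 -0.00210151 -0.05496614]
10 [ 0.01791434 -0.01337061 -0.04500337]
20 [ 0.01791434 -0.02098223 -0.04199789]
30 [ 0.01791434 -0.02795632 -0.03771632]
40 [ 0.01791434 -0.03408097 -0.03228876]
50 [ 0.01791434 -0.03917009 -0.02588012]
60 [ 0.01791434 -0.04306904 -0.01868513]
70 [ 0.01791434 -0.04565937 -0.0109224 ]
```

Emit:
{"api": "jog_arm", "payload": {"increments": [[0.018, 0, -0.047, 10], [0.018, -0.01, -0.045, 10], [0.018, -0.018, -0.042, 10], [0.018, -0.025, -0.038, 10], [0.022, -0.03, -0.036, 10]]}}

```text
time: 40.48
eef_pos: [0.1069, 0.0425, 0.4032]
eef_rot: [-2.129, 1.15, 3.039]
ft_force: [0.8, 0.6, 0.2]
gripper_width: 1.0
```

Run:
```python
from h import *
s,p,Rt=rel(ks=())
for d in ([-.05,.0,-.01],[-.05,-.02,-.0]): print(Rt.T@d)
```

```text
t 40.48 p [0.1069 0.0425 0.4032] q [-0.391 -1.014  2.18  -0.168  2.375 -0.944] F [0.8 0.6 0.2] T [-0.03 -0.25 -0.02] w 1.0
x [-0.4064  0.0419 -0.9127] y [ 0.8246  0.447  -0.3466] z [ 0.3935 -0.8935 -0.2162]
jaw -143.18 tool turn 21.99
tilt err -0.01708282816464999 0.03810926703402336 TCP in mortise 0.6087 -0.0121 0.0966 F mort [-0.50501747 -0.71745359  0.49129514]
[ 0.02944694 -0.03776535 -0.0175116 ]
[ 0.01948105 -0.05017208 -0.00180319]
```

Emit:
{"api": "jog_arm", "payload": {"increments": [[0.027, -0.042, -0.012, 0], [0.027, -0.042, -0.012, 0], [0.027, -0.042, -0.012, 0], [0.027, -0.042, -0.012, 0]]}}

```text
time: 40.98
eef_pos: [0.0766, 0.037, 0.4278]
eef_rot: [-2.085, 1.043, 3.1]
ft_force: [0.5, 0.5, -0.4]
gripper_width: 1.006
```

Run:
```python
from h import *
s,p,Rt=rel(ks=())
for d in ([-.05,.0,-.01],[-.05,-.02,-.0]): print(Rt.T@d)
```

```text
t 40.98 p [0.0766 0.037  0.4278] q [-0.396 -1.016  2.16  -0.287  2.477 -1.052] F [ 0.5  0.5 -0.4] T [-0.   -0.32  0.02] w 1.006
x [-0.5028  0.0212 -0.8641] y [ 0.7725  0.4595 -0.4382] z [ 0.3878 -0.8879 -0.2474]
jaw -142.75 tool turn 22.43
tilt err 0.0854918018714675 0.07727544584108344 TCP in mortise 0.6451 -0.0007 0.1068 F mort [-0.53433562 -0.55370827 -0.20673356]
[ 0.03378178 -0.03424293 -0.01691783]
[ 0.02471721 -0.04781621 -0.00163387]
```

Emit:
{"api": "jog_arm", "payload": {"increments": [[0.032, -0.038, -0.02, 0], [0.032, -0.038, -0.02, 0]]}}

```text
time: 41.22
eef_pos: [0.057, 0.0595, 0.4447]
eef_rot: [-2.057, 0.997, 3.129]
ft_force: [-0.5, -0.0, -0.4]
gripper_width: 0.999
```

Run:
```python
from h import *
s,p,Rt=rel(ks=())
for d in ([.05,.03,0],[.01,.06,0],[-.03,.053,0]): print(Rt.T@d)
```

```text
t 41.23 p [0.057  0.0595 0.4447] q [-0.277 -1.015  2.141 -0.261  2.558 -0.929] F [-0.5 -0.  -0.4] T [-0.07 -0.4  -0.04] w 0.999
x [-0.5427  0.0067 -0.8399] y [ 0.7484  0.4579 -0.4799] z [ 0.3814 -0.889  -0.2535]
jaw -142.91 tool turn 22.26
tilt err 0.12864762618958717 0.0992379464998163 TCP in mortise 0.6737 -0.0189 0.1122 F mort [ 0.24198333  0.13514081 -0.56522539]
[-0.02693434  0.05115427 -0.00760145]
[-0.00502519  0.03495669 -0.04952552]
[ 0.01663614  0.00181733 -0.05855712]
```

Emit:
{"api": "jog_arm", "payload": {"increments": [[-0.027, 0.051, -0.008, 0], [-0.027, 0.051, -0.008, 0], [-0.027, 0.051, -0.008, 0], [-0.01, 0.042, -0.042, 0], [-0.005, 0.035, -0.05, 0], [-0.005, 0.035, -0.05, 0], [0, 0.025, -0.054, 0], [0.006, 0.02, -0.057, 0]]}}

```text
time: 42.22
eef_pos: [0.2364, 0.4514, 0.4495]
eef_rot: [-2.045, 1.013, 3.141]
ft_force: [0.8, 0.3, -0.1]
gripper_width: 0.999
```

Emit:
{"api": "jog_arm", "payload": {"increments": [[0.017, 0.002, -0.059, 0], [0.017, 0.002, -0.059, 0], [0.017, 0.002, -0.059, 0], [0.017, 0.002, -0.059, 0], [0.017, 0.002, -0.059, 0], [0.017, 0.002, -0.059, 0], [0.012, 0.002, -0.045, 0]]}}

```text
time: 43.1
eef_pos: [0.0314, 0.8216, 0.4387]
eef_rot: [-2.041, 1.02, -3.132]
ft_force: [1.0, 1.0, 0.6]
gripper_width: 1.002
```

Run:
```python
from h import *
s,p,Rt=rel(ks=())
for d in ([-.01,.05,0.01],[.01,.06,0],[-.03,.053,0]): print(Rt.T@d)
```

```text
t 43.1 p [0.0314 0.8216 0.4387] q [1.224 0.691 0.623 0.563 1.975 0.931] F [1.  1.  0.6] T [-0.01 -0.34 -0.04] w 1.002
x [-0.5235 -0.0049 -0.852 ] y [ 0.7553  0.4602 -0.4667] z [ 0.3944 -0.8878 -0.2372]
jaw -142.75 tool turn 22.42
tilt err 0.10434967779927398 0.10690942645027184 TCP in mortise 0.8285 -0.7615 0.0333 F mort [-0.46831287 -1.18347011  0.84443753]
[-0.00353327  0.01079028 -0.05070588]
[-0.00553157  0.0351644  -0.0493241 ]
[ 0.01544141  0.00173231 -0.05888601]
```

Emit:
{"api": "jog_arm", "payload": {"increments": [[0, 0.01, -0.035, 0], [0, 0.01, -0.035, 0], [-0.003, 0.01, -0.04, 0], [-0.004, 0.01, -0.052, 0], [-0.006, 0.01, -0.055, 0], [-0.008, 0.01, -0.055, 0]]}}

```text
time: 43.85
eef_pos: [-0.037, 0.938, 0.4197]
eef_rot: [-2.216, 1.002, 2.944]
ft_force: [-0.7, -0.2, -0.2]
gripper_width: 1.002
```

Run:
```python
from h import *
s,p,Rt=rel(ks=())
for d in ([-.005,.055,0.01],[.01,.06,0],[.04,-.045,0]): print(Rt.T@d)
```

```text
t 43.85 p [-0.037   0.938   0.4197] q [1.326 1.033 0.126 0.615 1.94  1.119] F [-0.7 -0.2 -0.2] T [-0.06 -0.29 -0.01] w 1.002
x [-0.5281  0.1055 -0.8426] y [ 0.778   0.4577 -0.4304] z [ 0.3402 -0.8828 -0.3238]
jaw -142.85 tool turn 22.33
tilt err 0.1320369072102139 -0.0005256019737925194 TCP in mortise 0.9018 -0.8623 -0.0219 F mort [ 0.51968029  0.36949813 -0.49015114]
[ 1.85719525e-05  1.69805781e-02 -5.34944822e-02]
[ 0.00104968  0.03524279 -0.04956656]
[-0.02587423  0.01052324  0.05333653]
```

Run:
```python
from h import *
s,p,Rt=st()
for a in (0,-9,-18,-27,-36,-45,-54):
    print(a,((Rt@R.from_euler('x',a,degrees=True).as_matrix()).T@np.array([.036,-.049,-.0])).round(4))
```

```text
0 [-0.0242  0.0056  0.0555]
-9 [-0.0242 -0.0032  0.0557]
-18 [-0.0242 -0.0118  0.0545]
-27 [-0.0242 -0.0202  0.052 ]
-36 [-0.0242 -0.0281  0.0482]
-45 [-0.0242 -0.0353  0.0432]
-54 [-0.0242 -0.0416  0.0371]
```

Emit:
{"api": "jog_arm", "payload": {"increments": [[-0.012, 0.003, 0.028, 0], [-0.024, 0.006, 0.055, -9], [-0.024, -0.003, 0.055, -9], [-0.024, -0.012, 0.054, -9], [-0.024, -0.02, 0.052, -9], [-0.024, -0.028, 0.048, -9], [-0.024, -0.035, 0.043, -9], [-0.024, -0.041, 0.037, 0]]}}

```text
time: 44.85
eef_pos: [0.2472, 0.5728, 0.4435]
eef_rot: [2.95, 1.032, 2.835]
ft_force: [0.9, 0.5, 0.9]
gripper_width: 0.999
```

Run:
```python
from h import *
s,p,Rt=rel(phi=.05,ks=())
g=np.array([.72,-.09,.37])-p; n=np.linalg.norm(g); print(n,Rt.T@(g/n*.061))
```

```text
t 44.85 p [0.2472 0.5728 0.4435] q [ 0.77   0.172  1.289  0.501  1.914 -0.57 ] F [0.9 0.5 0.9] T [ 0.   -0.34  0.02] w 0.999
x [-0.4896  0.1548 -0.8581] y [0.1403 0.9853 0.0977] z [ 0.8606 -0.0726 -0.5041]
jaw -84.79 tool turn 2.35
tilt err 0.09992901341971641 -0.05637331872852754 TCP in mortise 0.5947 -0.5596 0.1476 F mort [-0.28587785 -0.7057074   1.13428371]
0.8174765349110938 [-0.02022362 -0.04431752  0.03671461]
```

Emit:
{"api": "jog_arm", "payload": {"increments": [[-0.02, -0.044, 0.037, 0], [-0.02, -0.044, 0.037, 0], [-0.02, -0.044, 0.037, 0], [-0.02, -0.044, 0.037, 0], [-0.02, -0.044, 0.037, 0], [-0.02, -0.044, 0.037, 0], [-0.02, -0.044, 0.037, 0], [-0.02, -0.044, 0.037, 0]]}}

```text
time: 45.85
eef_pos: [0.5449, 0.1706, 0.4363]
eef_rot: [2.836, 1.101, 2.742]
ft_force: [0.3, 0.1, 0.2]
gripper_width: 1.002
```

Run:
```python
from h import *
s,p,Rt=rel(phi=.05,ks=())
F=np.array([.671,-.081,.199])
for k in (.15,.08,.05): print(Rt.T@(F+Zm*k-p))
```

```text
t 45.85 p [0.5449 0.1706 0.4363] q [ 0.013  0.217  1.233  0.214  2.116 -1.392] F [0.3 0.1 0.2] T [-0.04 -0.32  0.05] w 1.002
x [-0.4167  0.1758 -0.8919] y [0.1234 0.983  0.1361] z [ 0.9006 -0.0533 -0.4313]
jaw -82.99 tool turn 4.15
tilt err 0.024565322839569543 -0.09114162934557936 TCP in mortise 0.256 -0.223 0.2976 F mort [-0.1547141  -0.19766531  0.31311538]
[-0.03443321 -0.25000427  0.22735047]
[ 0.03525424 -0.25654695  0.22827441]
[ 0.06512029 -0.25935095  0.22867038]
```

Run:
```python
from h import *
s,p,Rt=st()
for d in ([-.059,-.016,-.003],[-.055,0,-.012]): print(Rt.T@d)
```

```text
[ 0.02445025 -0.02341519 -0.05098935]
[ 0.03362243 -0.0084185  -0.04435833]
```

Emit:
{"api": "jog_arm", "payload": {"increments": [[0.024, -0.023, -0.051, 0], [0.024, -0.023, -0.051, 0], [0.024, -0.023, -0.051, 0], [0.024, -0.023, -0.051, 0], [0.024, -0.023, -0.051, 0], [0.024, -0.023, -0.051, 0], [0.024, -0.023, -0.051, 0]]}}

```text
time: 46.72
eef_pos: [0.1334, 0.0524, 0.4252]
eef_rot: [2.82, 1.157, 2.733]
ft_force: [-0.3, -1.3, 1.4]
gripper_width: 0.997
```

Run:
```python
from h import *
s,p,Rt=rel(phi=.05,ks=())
for d in ([-.055,-.01,-.003],[-.055,0,-.012]): print(Rt.T@d)
```

```text
t 46.73 p [0.1334 0.0524 0.4252] q [-0.463 -0.947  2.113 -0.032  2.388 -1.965] F [-0.3 -1.3  1.4] T [-0.04 -0.25  0.03] w 0.997
x [-0.3689  0.1599 -0.9156] y [0.1118 0.9856 0.127 ] z [ 0.9227 -0.0555 -0.3814]
jaw -82.59 tool turn 4.54
tilt err -0.030828225937094694 -0.08487693855830572 TCP in mortise 0.5962 -0.0269 0.1267 F mort [0.63811064 1.3112633  1.19801103]
[ 0.0214358  -0.01638488 -0.04905142]
[ 0.03127509 -0.00767245 -0.04617361]
```

Emit:
{"api": "jog_arm", "payload": {"increments": [[0.024, -0.026, -0.041, 0], [0.024, -0.026, -0.041, 0], [0.024, -0.026, -0.041, 0], [0.024, -0.026, -0.041, 0], [0.024, -0.026, -0.041, 0]]}}

```text
time: 47.35
eef_pos: [0.0687, -0.0618, 0.4284]
eef_rot: [2.94, 1.09, 2.825]
ft_force: [0.1, -0.0, -0.1]
gripper_width: 1.002
```

Run:
```python
from h import *
s,p,Rt=rel(phi=.05,ks=())
for d in ([-.055,-.01,-.003],[.059,-.015,-.0]): print(Rt.T@d)
```

```text
t 47.35 p [ 0.0687 -0.0618  0.4284] q [-1.034 -1.017  2.148 -0.435  2.336 -2.742] F [ 0.1 -0.  -0.1] T [-0.02 -0.34  0.01] w 1.002
x [-0.4397  0.1441 -0.8865] y [0.1363 0.9863 0.0927] z [ 0.8877 -0.0801 -0.4533]
jaw -84.7 tool turn 2.44
tilt err 0.04167714462227387 -0.055568951553255676 TCP in mortise 0.6349 0.0977 0.1122 F mort [-0.16290508  0.01325962 -0.03606599]
[ 0.02540354 -0.01763897 -0.04666398]
[-0.02810447 -0.00675176  0.05357753]
```

Emit:
{"api": "jog_arm", "payload": {"increments": [[-0.024, 0.005, 0.055, 0], [-0.024, 0.005, 0.055, 0], [-0.024, 0.005, 0.055, 0], [-0.024, 0.005, 0.055, 0], [-0.024, 0.003, 0.055, 0], [-0.024, 0.003, 0.055, 0], [-0.022, 0.003, 0.055, 0], [-0.02, 0.003, 0.055, 0]]}}

```text
time: 48.35
eef_pos: [0.5544, -0.0822, 0.4277]
eef_rot: [2.964, 1.151, 2.874]
ft_force: [-0.6, -0.5, 0.6]
gripper_width: 1.0
```

Run:
```python
from h import *
F=np.array([.671,-.081,.199])
s,p,Rt=rel(F=F,phi=.05,ks=(.15,.1,.05,-.0735))
```

```text
t 48.35 p [ 0.5544 -0.0822  0.4277] q [-0.335  0.22   1.234 -0.032  2.106 -1.827] F [-0.6 -0.5  0.6] T [-0.04 -0.28 -0.03] w 1.0
x [-0.3928  0.1078 -0.9133] y [0.1046 0.9919 0.0721] z [ 0.9136 -0.0672 -0.4009]
jaw -83.52 tool turn 3.61
0.15 [0.0133 0.0009 0.2013]
0.1 [ 0.0633 -0.0004  0.2002]
0.05 [ 0.1132 -0.0017  0.1992]
-0.0735 [ 0.2367 -0.0051  0.1966]
tilt err -0.017728593320614362 -0.029113933706865425 TCP in mortise 0.2001 0.0239 0.3181 F mort [0.72388948 0.63620641 0.36352832]
```

Emit:
{"api": "jog_arm", "payload": {"increments": [[0.01, 0, 0.058, 2], [0.01, 0, 0.058, 1], [0.02, 0, 0.056, 0], [0.05, -0.002, 0.03, 0]]}}

```text
time: 48.85
eef_pos: [0.7166, -0.0873, 0.2773]
eef_rot: [3.011, 1.186, 2.89]
ft_force: [-0.7, -0.2, 0.2]
gripper_width: 1.002
```

Run:
```python
from h import *
from plant import manip
import cv2
F=np.array([.671,-.081,.199])
c=manip.read_camera('wrist'); cv2.imwrite('pics/w6.png',c['image']); np.savez('w6.npz',E=c['extrinsics'])
s,p,Rt=rel(F=F,phi=.05,ks=(.05,-.0735))
```

```text
t 48.9 p [ 0.7136 -0.086   0.2673] q [-0.274  0.645  0.956 -0.009  1.939 -1.725] F [-1.1  0.3 -5.5] T [ 0.02 -0.41 -0.04] w 0.999
x [-0.3758  0.0972 -0.9216] y [0.1306 0.9901 0.0511] z [ 0.9175 -0.1011 -0.3848]
jaw -85.38 tool turn 1.75
0.05 [ 0.0295 -0.0031 -0.0113]
-0.0735 [ 0.1529 -0.0055 -0.0163]
tilt err -0.038246589434805085 -0.022021109899679227 TCP in mortise -0.0099 -0.0034 0.239 F mort [-1.25175712 -0.10599505 -5.46444592]
```

View pics/w6.png

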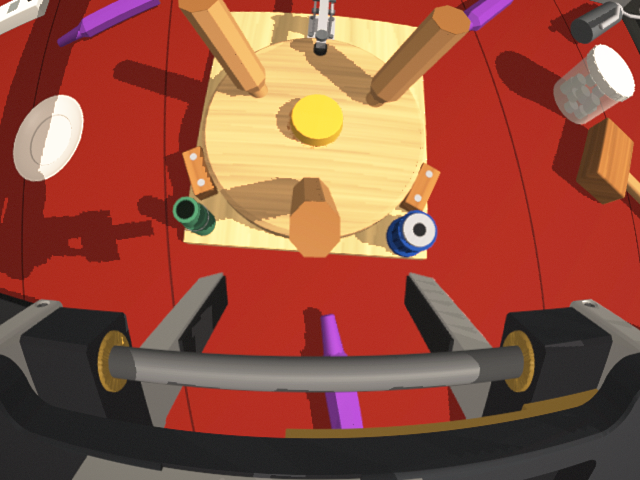

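Emit:
{"api": "jog_arm", "payload": {"increments": [[0.045, -0.002, -0.006, 0], [0.05, -0.002, -0.006, 0], [0.045, -0.002, -0.005, 0]]}}

```text
time: 49.28
eef_pos: [0.6483, -0.0732, 0.1516]
eef_rot: [3.005, 1.19, 2.898]
ft_force: [-0.2, 0.5, -0.0]
gripper_width: 0.996
```

Run:
```python
from h import *
from plant import manip
import cv2
F=np.array([.671,-.081,.199])
s,p,Rt=rel(F=F,phi=.05,ks=(-.0735,))
c=manip.read_camera('wrist'); cv2.imwrite('pics/w7.png',c['image'])
s,p,Rt=rel(F=F,phi=.05,ks=(-.0735,))
```

```text
t 49.27 p [ 0.6483 -0.0732  0.1516] q [-0.28   0.548  1.302 -0.014  1.672 -1.742] F [-0.2  0.5 -0. ] T [ 0.04 -0.29 -0.  ] w 0.996
x [-0.3605  0.0896 -0.9284] y [0.1168 0.9919 0.0504] z [ 0.9254 -0.0902 -0.3681]
jaw -84.68 tool turn 2.46
-0.0735 [ 0.0205 -0.0036  0.0001]
tilt err -0.05605048014104321 -0.017612289587358186 TCP in mortise 0.0015 -0.0032 0.106 F mort [ 0.24264939 -0.44985122 -0.1214483 ]
t 49.33 p [ 0.6432 -0.0717  0.1455] q [-0.28   0.55   1.313 -0.014  1.671 -1.742] F [-0.9  0.5 -4.3] T [ 0.08 -0.36  0.03] w 1.003
x [-0.3712  0.0925 -0.9239] y [0.1172 0.9917 0.0522] z [ 0.9211 -0.0889 -0.3789]
jaw -84.66 tool turn 2.48
-0.0735 [ 0.0128 -0.0042  0.0028]
tilt err -0.0441991711487605 -0.018383133406249048 TCP in mortise 0.0037 -0.0037 0.0983 F mort [-0.98094398 -0.30701046 -4.33898027]
```

View pics/w7.png

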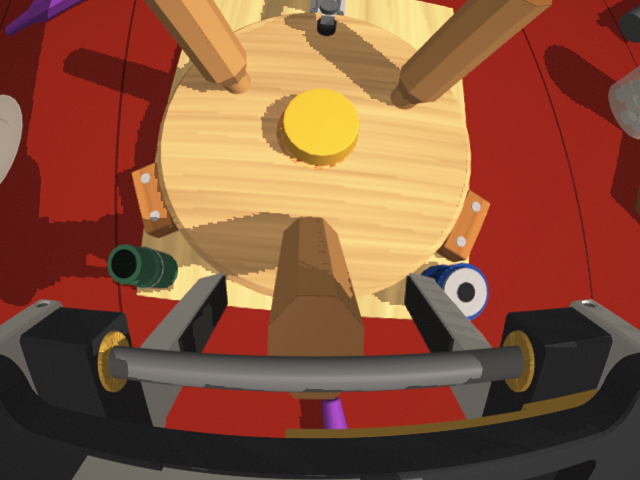

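Emit:
{"api": "jog_arm", "payload": {"increments": [[0.012, -0.004, -0.002, 2.5]], "jaw": 1, "newtons": 60}}

```text
time: 49.45
eef_pos: [0.6373, -0.0733, 0.138]
eef_rot: [3.048, 1.182, 2.9]
ft_force: [1.0, 0.3, -0.2]
gripper_width: 0.926
```

Run:
```python
from h import *
from plant import manip
F=np.array([.671,-.081,.199])
for i in range(20):
    manip.read_camera('wrist'); s=manip.read_state()
    if s['gripper_width']<.415: break
manip.read_camera('wrist');
s,p,Rt=rel(F=F,phi=.05,ks=(-.0735,))
```

```text
t 50.15 p [ 0.6364 -0.0758  0.1351] q [-0.286  0.546  1.338 -0.02   1.649 -1.704] F [-1.5 -4.2  1.2] T [-1.16  0.01  0.48] w 0.4
x [-0.3716  0.0891 -0.9241] y [0.1566 0.9871 0.0322] z [ 0.9151 -0.1327 -0.3808]
jaw -87.2 tool turn -0.06
-0.0735 [0.0011 0.0014 0.0047]
tilt err -0.04448328507624161 -0.014892785439452915 TCP in mortise 0.0047 0.0016 0.0863 F mort [1.08052863 4.44799186 0.84485007]
```

Emit:
{"api": "jog_arm", "payload": {"increments": [[0.008, 0, 0, -5], [0.01, 0, 0, -5], [0.01, 0, 0, 6], [0.01, 0, 0, 6]]}}

```text
time: 50.65
eef_pos: [0.635, -0.0763, 0.1345]
eef_rot: [3.094, 1.205, 2.907]
ft_force: [1.3, -1.4, 30.3]
gripper_width: 0.397
```

Run:
```python
from h import *
F=np.array([.671,-.081,.199])
s,p,Rt=rel(F=F,phi=.05,ks=(-.0735,))
```

```text
t 50.65 p [ 0.635  -0.0763  0.1345] q [-0.288  0.526  1.362 -0.019  1.619 -1.669] F [ 1.3 -1.4 30.3] T [0.41 2.63 0.41] w 0.397
x [-0.3479  0.0833 -0.9338] y [0.1895 0.9817 0.0169] z [ 0.9182 -0.1711 -0.3574]
jaw -89.3 tool turn -2.17
-0.0735 [0.0002 0.0023 0.0056]
tilt err -0.07065840394359758 -0.01386007391506669 TCP in mortise 0.0056 0.0024 0.0853 F mort [11.36900593  1.11202195 28.12364141]
```

Emit:
{"api": "jog_arm", "payload": {"increments": [[0.01, 0, 0, 6], [0.01, 0, 0, 6], [0.01, 0, 0, -6], [0.01, 0, 0, -6], [0.01, 0, 0, -6]]}}

```text
time: 51.28
eef_pos: [0.6348, -0.0755, 0.1338]
eef_rot: [2.981, 1.241, 2.898]
ft_force: [3.3, 2.4, 29.0]
gripper_width: 0.403
```

Run:
```python
from h import *
F=np.array([.671,-.081,.199])
s,p,Rt=rel(F=F,phi=.05,ks=(-.0735,))
```

```text
t 51.27 p [ 0.6348 -0.0755  0.1338] q [-0.289  0.502  1.391 -0.015  1.578 -1.775] F [ 3.3  2.4 29. ] T [ 1.61  2.18 -0.11] w 0.403
x [-0.3143  0.078  -0.9461] y [0.0905 0.9945 0.0519] z [ 0.945  -0.0693 -0.3197]
jaw -83.27 tool turn 3.87
-0.0735 [-0.0004  0.001   0.0058]
tilt err -0.10665791685294 -0.015181476298810713 TCP in mortise 0.0056 0.0017 0.0844 F mort [ 9.72136893 -2.99771604 27.41211467]
```

Emit:
{"api": "jog_arm", "payload": {"increments": [[0.011, 0, 0, 6], [0.011, 0, 0, 3], [0.011, 0, 0, 1]]}}

```text
time: 51.65
eef_pos: [0.6367, -0.0773, 0.1321]
eef_rot: [-3.113, 1.269, 2.91]
ft_force: [2.7, -0.6, 32.1]
gripper_width: 0.404
```

Run:
```python
from h import *
from plant import manip
F=np.array([.671,-.081,.199])
manip.read_camera('wrist')
s,p,Rt=rel(F=F,phi=.05,ks=(-.0735,))
print(Rt.T@(Zm*.05))
```

```text
t 51.7 p [ 0.6367 -0.0773  0.1321] q [-0.29   0.489  1.407 -0.017  1.546 -1.597] F [ 1.7  0.5 29.6] T [0.39 2.29 0.21] w 0.401
x [-0.2888  0.0679 -0.955 ] y [ 0.2561  0.9666 -0.0087] z [ 0.9225 -0.247  -0.2966]
jaw -93.47 tool turn -6.33
-0.0735 [-0.0012  0.0032  0.0029]
tilt err -0.13482193761111413 -0.010321779785974183 TCP in mortise 0.0029 0.003 0.0838 F mort [11.0942246  -0.86643205 27.4720223 ]
[-0.0495408   0.00093142  0.00669636]
```

Emit:
{"api": "jog_arm", "payload": {"increments": [[0.01, 0, 0, -4]]}}

```text
time: 51.82
eef_pos: [0.6374, -0.0767, 0.1317]
eef_rot: [3.093, 1.277, 2.903]
ft_force: [1.0, 3.1, 27.0]
gripper_width: 0.401
```

Emit:
{"api": "jog_arm", "payload": {"increments": [[0, 0, 0, 0], [0, 0, 0, 0], [-0.01, 0, 0.001, 0]], "jaw": -1}}

```text
time: 52.2
eef_pos: [0.6413, -0.0771, 0.142]
eef_rot: [3.088, 1.277, 2.897]
ft_force: [0.2, 0.1, 0.4]
gripper_width: 0.688
```

Emit:
{"api": "jog_arm", "payload": {"increments": [[-0.05, 0, 0.007, 0], [-0.055, 0, 0.007, 0], [-0.055, 0, 0.007, 0]]}}

```text
time: 52.58
eef_pos: [0.7045, -0.0914, 0.2857]
eef_rot: [3.084, 1.262, 2.893]
ft_force: [0.9, -0.3, -0.3]
gripper_width: 0.987
```

Run:
```python
from h import *
from plant import manip
import cv2
F=np.array([.671,-.081,.199])
s,p,Rt=rel(F=F,phi=.05,ks=(-.0735,))
c=manip.read_camera('wrist'); cv2.imwrite('pics/w8.png',c['image']); np.savez('w8.npz',E=c['extrinsics'])
a=c['image']; cv2.imwrite("pics/w8c.png",np.hstack([cv2.resize(a[150:290,250:390],None,fx=4,fy=4,interpolation=cv2.INTER_CUBIC)]))
```

```text
t 52.58 p [ 0.7045 -0.0914  0.2857] q [-0.284  0.551  1.042 -0.011  1.857 -1.666] F [ 0.9 -0.3 -0.3] T [-0.   -0.27 -0.05] w 0.987
x [-0.2944  0.0746 -0.9528] y [0.192  0.9812 0.0175] z [ 0.9362 -0.1777 -0.3032]
jaw -89.42 tool turn -2.28
-0.0735 [ 0.1661  0.0011 -0.0163]
tilt err -0.12772879763564557 -0.01578472962604933 TCP in mortise 0.0051 0.0036 0.2523 F mort [-1.01326075  0.11644373  0.1037495 ]
```

View pics/w8.png

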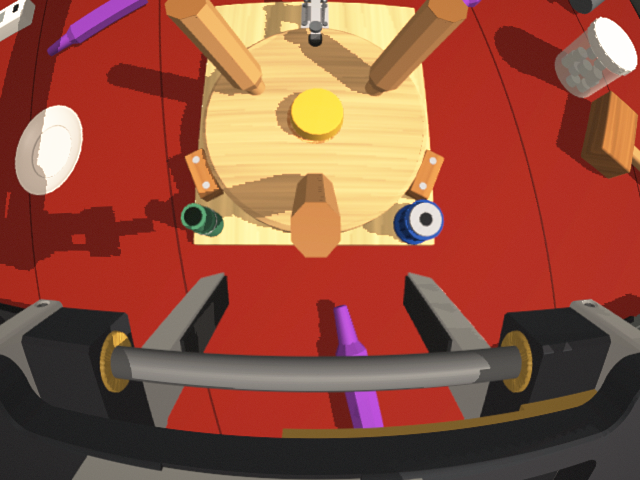

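View pics/w8c.png

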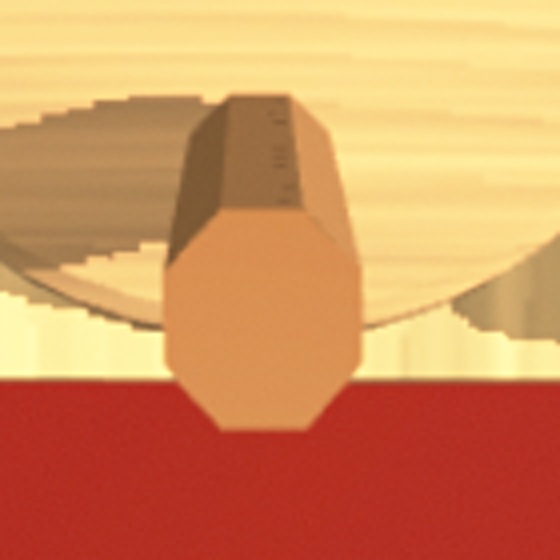

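Emit:
{"api": "jog_arm", "payload": {"increments": [[-0.06, 0, 0, 0], [-0.05, 0.03, 0, 0], [0, 0.06, 0, 0], [0, 0.06, 0, 0], [0, 0.06, 0, 0], [0, 0.06, 0, 0], [0, 0.06, 0, 0]]}}

```text
time: 53.5
eef_pos: [0.804, 0.2264, 0.3973]
eef_rot: [3.085, 1.269, 2.884]
ft_force: [2.6, 0.4, 1.1]
gripper_width: 0.999
```

Run:
```python
from fit import *
from plant import manip
import cv2
E=np.load('w8.npz')['E']
V=np.array([(220,210),(302,208),(361,267),(362,362),(307,430),(222,431),(166,362),(164,266)])/4+[250,150]-.4
fit(E,V,(.6675,-.082,.199),.003,2); fit(E,V,(.6675,-.082,.199),.03,1)
show()
t=manip.read_camera('top')['image']; s=manip.read_camera('scene')['image']
cv2.imwrite('pics/t9.png',t); cv2.imwrite('pics/s9.png',s)
cv2.imwrite('pics/s9c.png',cv2.resize(s[150:370,190:420],None,fx=2.7,fy=2.7,interpolation=cv2.INTER_CUBIC))
cv2.imwrite('pics/t9c.png',cv2.resize(t[150:370,240:440],None,fx=2.7,fy=2.7,interpolation=cv2.INTER_CUBIC))
```

```text
[ 3.1308  0.6662 -0.0823  0.1986  0.0138] deg 0.8
[15.1888  0.6664 -0.0826  0.2007  0.8542] deg 48.9
[ 3.0007  0.6661 -0.0823  0.1979  0.0138] deg 0.8
t 53.5 p [0.804  0.2264 0.3973] q [ 0.104  0.994  0.173  0.136  2.253 -1.195] F [2.6 0.4 1.1] T [ 0.   -0.33  0.02] w 0.999
x [-0.2878  0.0759 -0.9547] y [0.2028 0.9791 0.0167] z [ 0.936  -0.1888 -0.2972]
```

View pics/s9c.png

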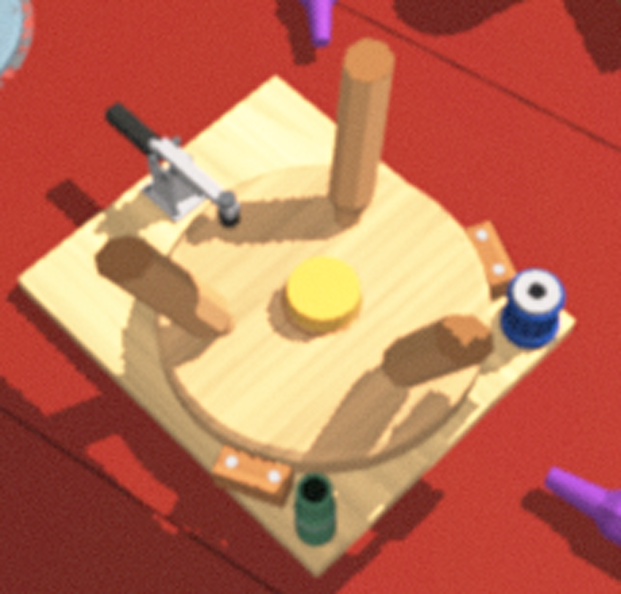

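View pics/t9c.png

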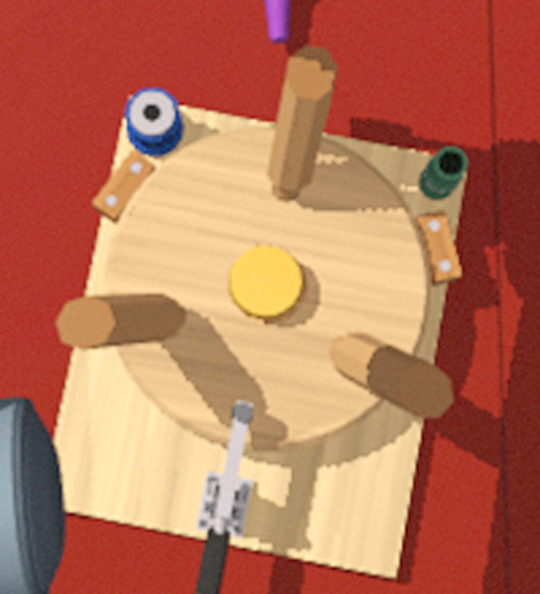

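Run:
```python
import cv2,numpy as np
from h import *
t=cv2.imread('pics/t9.png');t0=cv2.imread('pics/top0.png');s=cv2.imread('pics/s9.png');s0=cv2.imread('pics/scene0.png')
def z(im,u,v,r=16,S=12): 
    u,v=int(u),int(v); o=cv2.resize(im[v-r:v+r,u-r:u+r],None,fx=S,fy=S,interpolation=cv2.INTER_CUBIC)
    o=cv2.convertScaleAbs(o,alpha=1.3)
    for k in range(0,2*r,4):
        cv2.putText(o,str(u-r+k),(k*S,8),0,.3,(0,0,0),1); cv2.putText(o,str(v-r+k),(0,k*S+8),0,.3,(0,0,0),1)
        cv2.line(o,(k*S,0),(k*S,2*r*S),(90,90,90),1); cv2.line(o,(0,k*S),(2*r*S,k*S),(90,90,90),1)
    return o
A=np.hstack([z(t0,272,269),z(t0,397,294),]);B=np.hstack([z(s0,326,172),z(s0,236,245)])
# scene A now / top A now
C=np.hstack([z(t,356,176),z(s,363,276)])
cv2.imwrite('pics/zLR_top.png',A);cv2.imwrite('pics/zLR_scene.png',B);cv2.imwrite('pics/zA.png',C)
```

```text
(no output)
```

View pics/zLR_top.png

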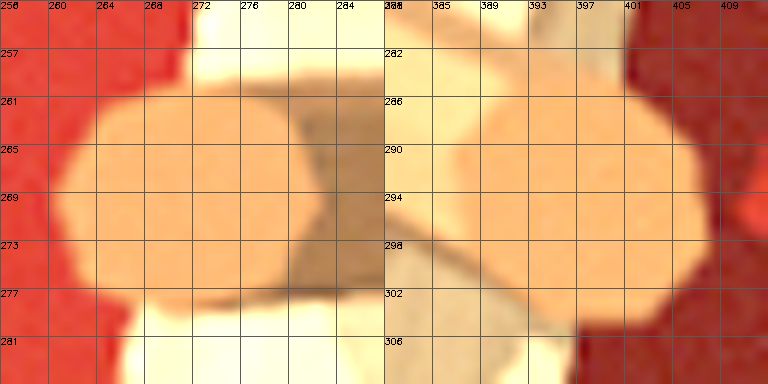

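View pics/zLR_scene.png

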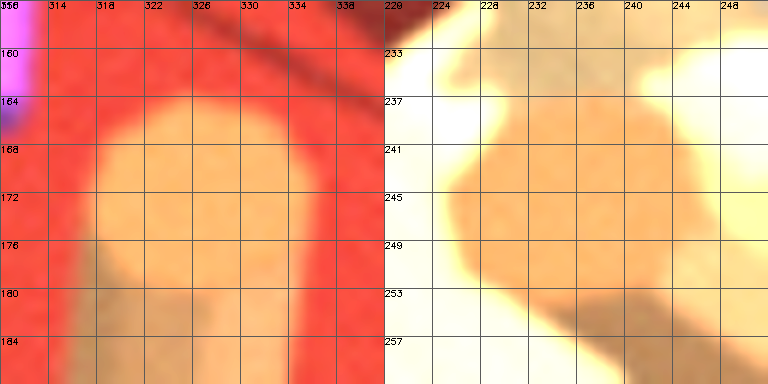

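View pics/zA.png

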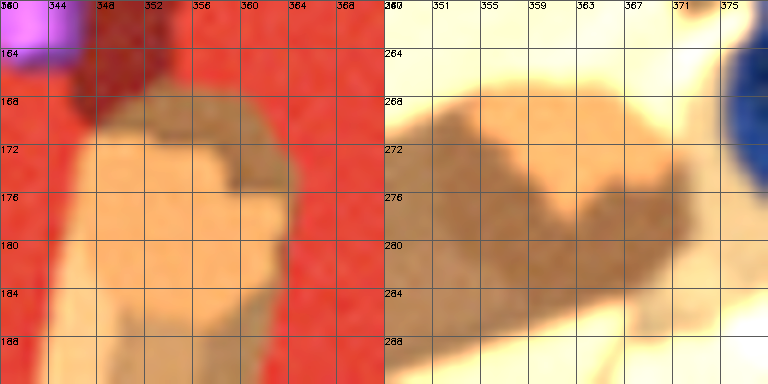

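Run:
```python
from h import *
N=np.nan
D={('top','L'):(260.6,282.8,260.1,278.8),('top','R'):(386.7,408.25,N,304.8),('top','A'):(347.3,365.0,167.1,187.1),
('scene','L'):(317.3,336,163.75,180.2),('scene','R'):(225.25,246.1,N,254.8),('scene','A'):(351.0,372.75,266.7,286.2)}
rot={'A':0,'L':2*np.pi/3,'R':-2*np.pi/3}
def foot(x,k):
    cx,cy,azm,rho,d=x[:5]; a=azm+rot[k]; e=np.array([np.cos(a),np.sin(a),0])
    dd=d if k=='A' else 0
    c=np.array([cx,cy,.197])+e*rho+dd*(e*s25+np.array([0,0,c25]))
    Z=e*s25+np.array([0,0,c25]);X=-e*c25+np.array([0,0,s25]);Y=np.cross(Z,X)
    t=np.radians(22.5+45*np.arange(8));r=.019/np.cos(np.radians(22.5))
    return c+np.stack([r*np.cos(t),r*np.sin(t),-r*np.cos(t)*np.tan(np.radians(25))],1)@np.stack([X,Y,Z],1).T
def res(x,full=False):
    o=[];lab=[]
    for (cam,k),m in D.items():
        b=x[5:7] if cam=='top' else x[7:9]
        U=np.array([proj(cam,q) for q in foot(x,k)])+b+.5
        pr=[U[:,0].min(),U[:,0].max(),U[:,1].min(),U[:,1].max()]
        for p_,m_ in zip(pr,m):
            if not np.isnan(m_): o.append(p_-m_);lab.append((cam,k))
    o+=list(np.array(x[5:9])/1.0)
    return (np.array(o),lab) if full else np.array(o)
x0=[.519,-.0525,-.196,.148,0,0,0,0,0]
r=least_squares(res,x0,loss='soft_l1')
J=r.jac;cov=np.linalg.inv(J.T@J)*.5**2
print(r.x.round(4),'A axial off mm',r.x[4]*1e3,'+-',np.sqrt(cov[4,4])*1e3)
o,l=res(r.x,True)
for a,b in zip(o,l): print(b,round(a,2),end='; ')
```

```text
[ 0.5186 -0.0529 -0.2015  0.1492 -0.0012  0.3117 -0.2607 -0.076  -0.6294] A axial off mm -1.196073225097444 +- 1.6051982290230686
('top', 'L') 0.06; ('top', 'L') -0.04; ('top', 'L') -1.17; ('top', 'L') 0.58; ('top', 'R') 0.39; ('top', 'R') -0.05; ('top', 'R') 0.33; ('top', 'A') -1.58; ('top', 'A') 0.22; ('top', 'A') -0.14; ('top', 'A') 0.36; ('scene', 'L') -0.04; ('scene', 'L') 0.36; ('scene', 'L') 0.62; ('scene', 'L') 0.63; ('scene', 'R') -1.27; ('scene', 'R') 0.18; ('scene', 'R') -0.23; ('scene', 'A') 0.28; ('scene', 'A') 0.11; ('scene', 'A') 0.08; ('scene', 'A') -0.42;
```

Run:
```python
import cv2,numpy as np
t0=cv2.imread('pics/top0.png');s0=cv2.imread('pics/scene0.png')
def z(im,u,v,r=16,S=12): 
    u,v=int(u),int(v); o=cv2.resize(im[v-r:v+r,u-r:u+r],None,fx=S,fy=S,interpolation=cv2.INTER_CUBIC)
    o=cv2.convertScaleAbs(o,alpha=1.3)
    for k in range(0,2*r,4):
        cv2.putText(o,str(u-r+k),(k*S,8),0,.3,(0,0,0),1); cv2.putText(o,str(v-r+k),(0,k*S+8),0,.3,(0,0,0),1)
        cv2.line(o,(k*S,0),(k*S,2*r*S),(90,90,90),1); cv2.line(o,(0,k*S),(2*r*S,k*S),(90,90,90),1)
    return o
cv2.imwrite('pics/zA0.png',np.hstack([z(t0,356,176),z(s0,363,276)]))
```

```text
(no output)
```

View pics/zA0.png

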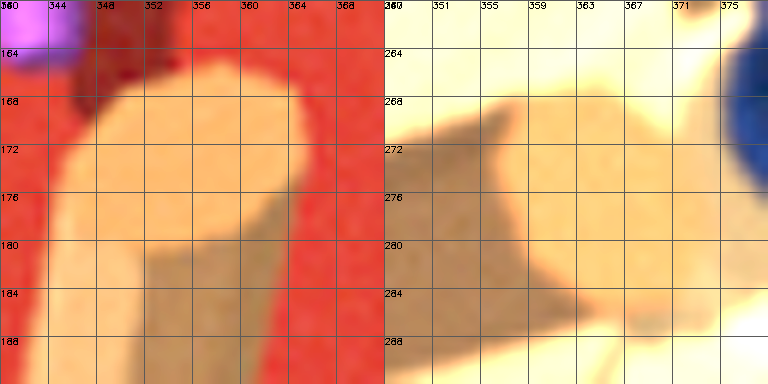

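Run:
```python
from h import *
D={'top':(345.4,365.7,165.0,181.25),'scene':(356.4,372.5,267.1,286.5)}
x=np.array([.5186,-.0529,-.2015,.1492]);b={'top':np.array([.3117,-.2607]),'scene':np.array([-.076,-.6294])}
e=np.array([np.cos(x[2]),np.sin(x[2]),0]);Z=e*s25+np.array([0,0,c25]);X=-e*c25+np.array([0,0,s25]);Y=np.cross(Z,X)
def res(q):
    d,phi=q; c=np.array([x[0],x[1],.197])+e*x[3]+d*Z
    t=np.radians(22.5+45*np.arange(8));r=.019/np.cos(np.radians(22.5))
    L=np.stack([r*np.cos(t),r*np.sin(t),-r*np.cos(t)*np.tan(np.radians(25))],1)@R.from_euler('z',phi).as_matrix().T
    P=c+L@np.stack([X,Y,Z],1).T; o=[]
    for cam,m in D.items():
        U=np.array([proj(cam,p) for p in P])+b[cam]+.5
        o+=list(np.array([U[:,0].min(),U[:,0].max(),U[:,1].min(),U[:,1].max()])-m)
    return np.array(o)
r=least_squares(res,[.008,-1.312],x_scale=[.001,.1]);print(r.x,res(r.x).round(2))
```

```text
[ 0.01048838 -1.39193381] [ 1.13  0.51  0.59  0.16 -1.17  0.78 -1.17 -1.51]
```

Run:
```python
from plant import manip
import cv2,numpy as np
c=manip.read_camera('wrist'); cv2.imwrite('pics/w10.png',c['image']); np.savez('w10.npz',E=c['extrinsics'])
print(manip.read_state()['ft_force'],manip.read_state()['time'])
```

```text
[-0.09932988 -0.90668877 -0.92240513] 53.65
```

View pics/w10.png

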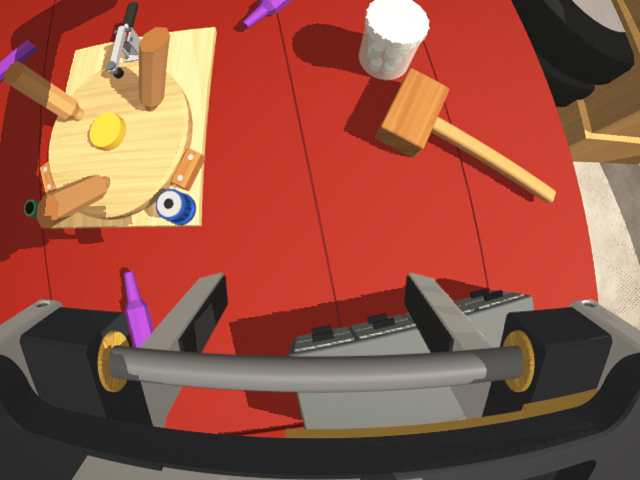

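Emit:
{"api": "jog_arm", "payload": {"increments": [[0, 0.04, -0.04, 0], [0, 0.045, -0.04, 0], [0, 0.045, -0.04, 0], [0, 0.045, -0.04, 0], [0, 0.045, -0.04, 0], [0, 0.045, -0.03, 0], [0, 0, 0, 0]]}}

```text
time: 54.52
eef_pos: [0.639, 0.5239, 0.4638]
eef_rot: [3.105, 1.259, 2.889]
ft_force: [0.2, 0.4, -0.5]
gripper_width: 0.997
```

Run:
```python
from plant import manip
import cv2,numpy as np
t=manip.read_camera('top')['image']; s=manip.read_camera('scene')['image']
cv2.imwrite('pics/t11.png',t); cv2.imwrite('pics/s11.png',s)
a=cv2.resize(t[150:330,240:440],None,fx=2,fy=2,interpolation=cv2.INTER_CUBIC);b=cv2.resize(s[150:330,220:420],None,fx=2,fy=2,interpolation=cv2.INTER_CUBIC)
cv2.imwrite('pics/b11.png',np.hstack([a,b]))
```

```text
(no output)
```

View pics/b11.png

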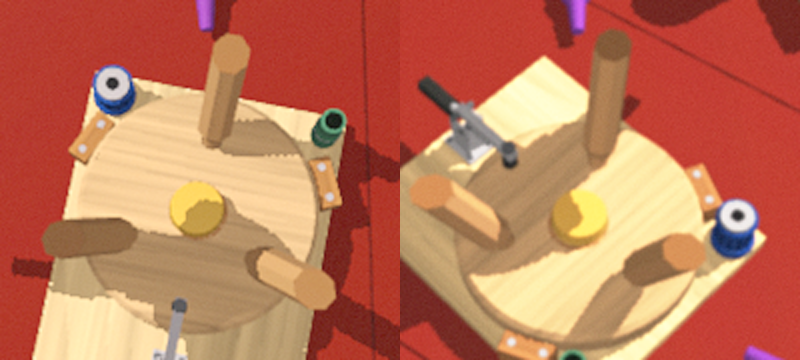

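```bash
cat > seg.py <<'E'
import cv2
from h import *
src={('top','L'):('top0',272,269),('top','R'):('top0',397,295),('top','A'):('t11',355,176),('scene','L'):('scene0',326,172),('scene','R'):('scene0',236,245),('scene','A'):('s11',361,275)}
out={};vis=[]
for k,(f,u,v) in src.items():
    im=cv2.imread(f'pics/{f}.png'); S=8;r=18
    o=cv2.resize(im[v-r:v+r,u-r:u+r],None,fx=S,fy=S,interpolation=cv2.INTER_CUBIC)
    lab=cv2.GaussianBlur(o,(9,9),0).astype(float)
    c=r*S; ref=np.median(lab[c-24:c+24,c-24:c+24].reshape(-1,3),0)
    d=np.abs(lab-ref).max(2); m=(d<17).astype(np.uint8)
    m=cv2.morphologyEx(m,cv2.MORPH_OPEN,np.ones((25,25)))
    n,L,st_,ce=cv2.connectedComponentsWithStats(m); i=L[c,c]; mm=(L==i).astype(np.uint8)
    cc=max(cv2.findContours(mm,0,2)[0],key=cv2.contourArea)
    cv2.drawContours(o,[cc],-1,(255,0,0),1)
    P=cc[:,0]/S+[u-r,v-r]-.5+.5/S
    out[k]=P; print(k,ref.round(),'area px',mm.sum()/S/S,'bbox',P.min(0).round(2),P.max(0).round(2),'cent',(ce[i]/S+[u-r,v-r]-.5).round(2))
    vis.append(o)
cv2.imwrite('pics/seg.png',cv2.resize(np.vstack([np.hstack(vis[:3]),np.hstack(vis[3:])]),None,fx=.85,fy=.85))
import pickle;pickle.dump(out,open('seg.pkl','wb'))
E
python3 seg.py
```

```text
('top', 'L') [ 92. 145. 199.] area px 292.953125 bbox [261.31 259.81] [281.19 277.94] cent [271.17 268.92]
('top', 'R') [ 90. 146. 200.] area px 334.875 bbox [386.44 281.94] [406.81 303.69] cent [396.39 293.48]
('top', 'A') [ 87. 143. 199.] area px 278.625 bbox [345.81 167.19] [363.94 186.06] cent [354.75 176.69]
('scene', 'L') [ 87. 145. 215.] area px 266.359375 bbox [317.81 164.94] [334.69 189.44] cent [327.2 175. ]
('scene', 'R') [ 88. 146. 217.] area px 265.0625 bbox [225.56 236.94] [245.69 253.31] cent [235.59 245.2 ]
('scene', 'A') [ 89. 148. 218.] area px 290.921875 bbox [351.81 266.94] [372.44 284.31] cent [361.99 275.47]
```

View pics/seg.png

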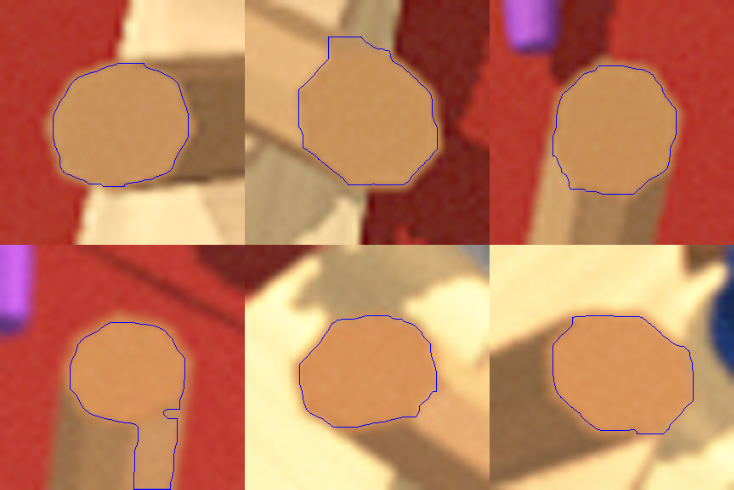

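```bash
cat > joint.py <<'E'
import pickle,cv2
from h import *
O=pickle.load(open('seg.pkl','rb'))
O[('top','R')]=O[('top','R')][O[('top','R')][:,1]>288]
O[('scene','L')]=O[('scene','L')][O[('scene','L')][:,1]<178.5]
O={k:v[::max(1,len(v)//60)] for k,v in O.items()}
rot={'A':0,'L':2*np.pi/3,'R':-2*np.pi/3}
def foot(x,k):
    cx,cy,azm,rho,d=x[:5]; a=azm+rot[k]; e=np.array([np.cos(a),np.sin(a),0]); Z=e*s25+np.array([0,0,c25]);X=-e*c25+np.array([0,0,s25]);Y=np.cross(Z,X)
    c=np.array([cx,cy,.197])+e*rho+(d*Z+x[10]*Y*0 if k=='A' else 0)
    t=np.radians(22.5+45*np.arange(8));r=.019/np.cos(np.radians(22.5))
    Lc=np.stack([r*np.cos(t),r*np.sin(t),-r*np.cos(t)*np.tan(np.radians(25))],1)
    return c+Lc@np.stack([X,Y,Z],1).T
def sd(poly,P):
    p=poly.astype(np.float32).reshape(-1,1,2)
    return np.array([cv2.pointPolygonTest(p,(float(a),float(b)),True) for a,b in P])
def res(x):
    o=[]
    for (cam,k),P in O.items():
        b=x[5:7] if cam=='top' else x[7:9]
        U=np.array([proj(cam,q) for q in foot(x,k)])+b
        o.append((sd(U,P)-x[9])/np.sqrt(len(P)))
    o.append(np.array(x[5:9])/3); return np.concatenate(o)
x0=np.array([.5186,-.0529,-.2015,.1492,-.001,0,0,0,0,.5,0])
r=least_squares(res,x0,x_scale=[.001,.001,.01,.001,.001,.3,.3,.3,.3,.3,1],diff_step=1e-4)
print(r.x.round(4),'axial mm',r.x[4]*1e3,'foot z',.197+r.x[4]*c25,'cost',r.cost)
for d in (-.006,-.004,-.002,0,.002,.004,.006,.008):
    f=lambda y:res(np.r_[y[:4],d,y[4:]])
    q=least_squares(f,np.delete(r.x,4),x_scale=[.001,.001,.01,.001,.3,.3,.3,.3,.3,1],diff_step=1e-4); print(d,q.cost)
E
python3 joint.py
```

```text
[ 0.5185 -0.0524 -0.1992  0.1482  0.0016 -0.      0.     -0.     -0.0007
  0.3509  0.    ] axial mm 1.5691403525166405 foot z 0.19842212412043927 cost 0.45359548370802566
-0.006 1.5118187037771764
-0.004 0.637689888487207
-0.002 0.41548079168992047
0 0.4847223224106014
0.002 0.46084643579798484
0.004 0.5984118108746453
0.006 0.8988732790692893
0.008 1.3605105262991968
```

Run:
```python
import re
s=open('joint.py').read(); s=s[:s.index('x0=np.array')]
exec(s)
x0=np.array([.5186,-.0529,-.2015,.1492,0,0,0,0,0,.5,0]); sc=np.array([.001,.001,.01,.001,.001,.3,.3,.3,.3,.3,1])
def F(y,d=None):
    x=x0+sc*y
    if d is not None: x[4]=d
    return res(x)
for w in (1,):
  for d in (None,-.005,-.003,-.0015,0,.0015,.003,.005,.008):
    q=least_squares(lambda y:np.r_[F(y,d),y[[4,10]]*1e-3],np.zeros(11),diff_step=.05,method='trf'); x=x0+sc*q.x
    print(d,round(q.cost,4),x.round(4) if d is None else x[5:9].round(2))
```

```text
None 0.8248 [ 0.5186 -0.0529 -0.2015  0.1492  0.      0.      0.      0.      0.
  0.3688  0.    ]
-0.005 1.8997 [0. 0. 0. 0.]
-0.003 1.2582 [0. 0. 0. 0.]
-0.0015 0.9628 [0. 0. 0. 0.]
0 0.8248 [0. 0. 0. 0.]
0.0015 0.8483 [0. 0. 0. 0.]
0.003 1.0301 [0. 0. 0. 0.]
0.005 0.722 [0.   0.14 0.   0.  ]
0.008 2.7625 [0. 0. 0. 0.]
```

Run:
```python
s=open('joint.py').read(); s=s[:s.index('x0=np.array')]
exec(s)
x0=np.array([.5186,-.0529,-.2015,.1492,0,0,0,0,0,.5,0]); sc=np.array([.001,.001,.01,.001,.001,.3,.3,.3,.3,.3,1])
def F(y,d=None):
    x=x0+sc*(y-10)
    if d is not None: x[4]=d
    return res(x)
for d in (None,-.005,-.003,-.0015,0,.0015,.003,.005,.008):
    q=least_squares(lambda y:np.r_[F(y,d),(y[[4,10]]-10)*1e-4],np.ones(11)*10,diff_step=.01,method='trf'); x=x0+sc*(q.x-10)
    print(d,round(q.cost,4),x.round(4) if d is None else x[5:9].round(2))
```

```text
None 0.2944 [ 5.188e-01 -5.230e-02 -1.988e-01  1.484e-01  1.000e-04  3.239e-01
  2.600e-03  8.300e-02 -3.291e-01  3.609e-01  0.000e+00]
-0.005 0.716 [ 0.74 -0.24  0.06 -0.35]
-0.003 0.45 [ 0.56 -0.16  0.09 -0.35]
-0.0015 0.336 [ 0.46 -0.09  0.09 -0.33]
0 0.2946 [ 0.33 -0.01  0.09 -0.32]
0.0015 0.3252 [ 0.21  0.05  0.11 -0.31]
0.003 0.4296 [ 0.08  0.12  0.12 -0.32]
0.005 0.6861 [-0.08  0.19  0.14 -0.3 ]
0.008 1.3185 [-0.32  0.33  0.15 -0.28]
```

Run:
```python
from h import *
from plant import manip
show(); print(manip.hand_in())
```

```text
t 54.62 p [0.6413 0.5205 0.4667] q [ 0.475  0.943  0.13   0.273  2.281 -0.72 ] F [-1.1  0.5  1.2] T [ 0.04 -0.22  0.05] w 0.997
x [-0.293   0.0796 -0.9528] y [0.2197 0.9755 0.0139] z [ 0.9305 -0.2052 -0.3033]
the job is handed in; nothing more can be done
None
```

I worked the slack leg home with twisting in two grips, let go of it, moved the arm clear and handed the job in at about 54.6 s.

**How it was done:** The jog interface cannot tilt the tool. I leaned it to about the leg's slant by pressing against the arm's reach limits, then gripped the leg across two flats at 60 N.
- **First grip:** turned the leg about 75° while pressing with 17–28 N.
- **Second grip:** rocked it to and fro by about 10° while pressing with about 28 N.

**Last checks:**
- **Depth:** a joint fit of all three feet in the top and scene pictures put the leg 0.1 mm from home, so its foot is at about 197 mm. The uncertainty is about 1.5 mm. A rougher fit gave −1.2 mm, and the wrist camera put the foot at about 198–199 mm.
- **Level:** the leg is 0.8° from its level turn, so the foot face is less than 1° off. Its shade also matches the other two feet.
- **Clearance:** the gripper is open, the force reading is near zero, and the wax, socket and stud installer look unmoved in the last pictures.

**What went wrong or could not be checked:**
- At the end of the first grip the pads slid about 14 mm sideways on the leg, because I shifted the tool too far. I regripped after that.
- Early on, the gripper touched something near the robot's own base with about 20 N. A sudden stop at full reach also showed about 54 N at the wrist.
- I did not measure the wedging force directly. I judged it from the pressing force and from how little further the leg went in.
- That the leg was turning between 32 and 35 mm depth comes from the tool's travel, not from a measurement of the leg.
- Fits of the starting depth varied: 10.5 mm from home by the pictures, against the stated 8 mm.

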